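# Test the frosted lamps at the jukebox bench

### The arm

A 6-joint arm with a two-finger parallel gripper is mounted at the origin on the work surface. World frame = base frame: x ahead of the robot, y to its left, z up, the work surface at z = 0. Lengths are in mm, angles in degrees, forces in N, time in s.
With the tool pointing down it reaches from about 350 to 850 mm from the base axis. Payload 8.1 kg.
Tool frame: the origin (TCP) lies midway between the tips of the shut fingers; the grasp point (between the pads) lies 19 mm behind it (hold_point_z is the distance from the TCP to the grasp point, in mm); z points along the fingers, y is the direction in which the jaws open and shut (so a half turn about z gives the same grasp; the last joint's range is limited). The gripper opens to 85 mm and grips with 20 to 120 N. Pads are 22 mm wide; open, the fingers measure 114 mm over their backs; the gripper's body (76 mm by 85 mm) begins 54 mm behind the grasp point. The pads swing forward as they close: fully open they stand 13 mm farther back than shut.
Start: joints at [69.534, 7.471, 85.268, -0, 87.261, -4.893], TCP at [161.057, 577.984, 231.292] pointing down, gripper open.
Joint ranges: [-169.43, 169.43], [-51.17, 129.36], [1.28, 143.12], [-76.62, 256.62], [0, 156.53], [-152.29, 152.29]. Speed limits (degrees/s): [136.94, 136.94, 159.86, 180, 180, 180].

### API

Orientations are given as [roll, pitch, yaw] about the fixed x, y, z axes, in that order (R = Rz(yaw) Ry(pitch) Rx(roll)).
In Python, from bench import sense, snapshot, camera_params, hand_in, hold_point_z gives the robot as it stands.
- The arm moves only by the tool servo_tool, never from a script. Its argument "motion" is a list of rows, each a list of 7 numbers: the finger opening in mm, from 0 to 85.4, then the shift along the tool's x, y, z in mm, then the turn, a rotation vector about the tool's x, y, z in rad. A call has 1 to 10 rows; each row shifts and turns the pose as measured when the row begins, along the tool's axes as they then stand; what a row does not reach is not made up. A row lasts 1/10 s, in which the tool goes at most 50 mm and 8.59 degrees, less where a joint would pass 70% of its speed; a pose out of reach is approached as far as the arm can. A call with a gripper value outside its range is refused whole. The fingers move at their own pace and stop on an object; "force" is the grip in N (left out, the last holds). Time passes only in rows, so rows that do not move let the fingers close. It gives the time, the measured TCP pose, the force and the opening at its end, in the units of the state.
- sense(): the state, without advancing time (a new reading comes with each control period).
- snapshot(name): name is "scene" or "side" or "wrist"; returns the picture (400x640x3 uint8, blue, green, red); there is no depth.
- camera_params(name): a dict with "fx", "fy", "cx", "cy" (pixels), "R" (3x3) and "t" (3): a world point X has camera coordinates R X + t; the wrist camera has in their place "tool_from_camera" (4x4, takes a point from camera to tool coordinates, whose origin is the TCP and whose axes are the flange's). Camera axes: x right, y down, z forward; pixel columns grow to the right and rows downward; lengths in mm; the calibration is good to about 2 mm. A picture is of the moment at which its call begins: read the wrist's pose just before it. camera_params takes no time and is no camera call.
- hand_in(): hands the job in, once; it reports no verdict.
The state is a dict: "time": time; "joint_pos": joint angles; "qd": joint speeds; "joint_efforts": joint torques, N m; "tool_pos": TCP position; "tcp_rot": TCP orientation; "ft_force": force on the tool from outside, world axes, zero at the start; "wrist_torque": the same for the moment, N m; "finger_gap": finger opening in mm.
Only numpy, scipy, OpenCV 4.12 (cv2) and the standard library are available. Lean on these libraries where they do the work, as an engineer would, in place of code of your own. Each camera call takes 0.05 s, during which the arm holds its last target. There are 200 camera calls.

### The job

Test the frosted white lamps: turn the test set's voltage wheel by its rim until its white mark faces the red pointer, lift every frosted lamp out of the crowded rack and stand each in a test socket, then press the red plunger down to its stop and hold it there for about a second. Afterwards stand the tested lamps in the cells of the blue tray, one to a cell, leaving the wheel on its mark and the plunger released. Never press the plunger while the wheel is off its mark, do not drop a frosted lamp, and leave the amber lamps in the rack and the other things on the bench as they are.

Things in the scene. Friction and masses are not known exactly. Their poses are not given: they have to be found in the camera images.
- tester: green lamp test set, fixed to the bench: case 190 mm (its x) by 290 mm (its y), flat top panel 100 mm above the bench; origin under its centre. On the panel: the black voltage wheel in the left (+y) half, three brass test sockets in a row along the far (+x) edge, the red test plunger in the near right quarter (-x, -y)
- wheel (a joint): black bakelite voltage wheel on a vertical axis, turned by its rim. Value in rad: angle from the pointer round to the mark, counter-clockwise seen from above; 0 when the white mark faces the red pointer. It starts between 0.8 and 2.0, travels from -0.5 to 3.0, and friction of about 0.08 N m keeps it where it is left
- wheel_center (a point): on the wheel's axis at the height of the rim top (127 mm above the bench). The wheel is a shallow dish of 55 mm outer radius: the rim is a standing wall 10 mm thick (radius 45 to 55 mm), 20 mm high above the dish floor, its underside 3 mm above the panel; inside only a low hub of 14 mm radius, 8 mm lower than the rim. Fingers can straddle the rim wall anywhere
- wheel_mark (a point): the engraved white mark, a 4 mm wide line across the rim: this point lies on the rim top at 50 mm from the axis
- pointer (a point): tip of the flat red arrow printed on the panel at the far (+x) side of the wheel, pointing at the wheel's axis; it does not stand up from the panel
- socket_1 (a point): brass test socket standing 24 mm above the panel: 37 mm outside, about 26 mm bore, 60 mm from the next one. A plain push-in holder, no twist: the lamp's cap simply stands in it, 20 mm deep. This point is the centre of its inner floor, 104 mm above the bench, where the foot of a seated lamp comes to be; axis vertical
- socket_2 (a point): brass test socket standing 24 mm above the panel: 37 mm outside, about 26 mm bore, 60 mm from the next one. A plain push-in holder, no twist: the lamp's cap simply stands in it, 20 mm deep. This point is the centre of its inner floor, 104 mm above the bench, where the foot of a seated lamp comes to be; axis vertical
- socket_3 (a point): brass test socket standing 24 mm above the panel: 37 mm outside, about 26 mm bore, 60 mm from the next one. A plain push-in holder, no twist: the lamp's cap simply stands in it, 20 mm deep. This point is the centre of its inner floor, 104 mm above the bench, where the foot of a seated lamp comes to be; axis vertical
- plunger (a joint): red spring test plunger, travels straight down; value in m, 0 released, 0.010 at its stop; the spring pushes back 2 N at the start and about 7 N at the stop, and brings it up again when let go
- plunger_top (a point): centre of the top of the plunger's round red head (36 mm across), 135 mm above the bench when released
- rack: wooden lamp rack, fixed, 158 (its x) by 112 (its y) by 26 mm high, origin under its centre. Two rows of four pockets 24.5 mm wide, floors 6 mm above the bench, at x = -54, -18, 18, 54 and y = -34, 34 mm. Neighbours in a row leave 8 mm between glasses, too little for a finger; between the rows 40 mm is free: fingers must close along the rack's y, opened to 55 mm at most
- frosted_1: frosted white tubular lamp standing cap down: overall 80 mm tall, metal bayonet cap 22 mm in diameter over the lowest 26 mm with a bevelled foot, glass 28 mm in diameter from 34 to 75 mm above the foot with a domed top, about 35 g; origin at the centre of the foot, z up along the lamp; starts in any pocket of the rack; two or three of the three are there
- frosted_2: frosted white tubular lamp standing cap down: overall 80 mm tall, metal bayonet cap 22 mm in diameter over the lowest 26 mm with a bevelled foot, glass 28 mm in diameter from 34 to 75 mm above the foot with a domed top, about 35 g; origin at the centre of the foot, z up along the lamp; starts in any pocket of the rack; two or three of the three are there
- frosted_3: frosted white tubular lamp standing cap down: overall 80 mm tall, metal bayonet cap 22 mm in diameter over the lowest 26 mm with a bevelled foot, glass 28 mm in diameter from 34 to 75 mm above the foot with a domed top, about 35 g; origin at the centre of the foot, z up along the lamp; starts in any pocket of the rack; two or three of the three are there
- amber_1: amber tubular lamp standing cap down: overall 80 mm tall, metal bayonet cap 22 mm in diameter over the lowest 26 mm with a bevelled foot, glass 28 mm in diameter from 34 to 75 mm above the foot with a domed top, about 35 g; origin at the centre of the foot, z up along the lamp; stands in a pocket of the rack and must stay there
- amber_2: amber tubular lamp standing cap down: overall 80 mm tall, metal bayonet cap 22 mm in diameter over the lowest 26 mm with a bevelled foot, glass 28 mm in diameter from 34 to 75 mm above the foot with a domed top, about 35 g; origin at the centre of the foot, z up along the lamp; stands in a pocket of the rack and must stay there
- amber_3: amber tubular lamp standing cap down: overall 80 mm tall, metal bayonet cap 22 mm in diameter over the lowest 26 mm with a bevelled foot, glass 28 mm in diameter from 34 to 75 mm above the foot with a domed top, about 35 g; origin at the centre of the foot, z up along the lamp; stands in a pocket of the rack and must stay there
- amber_4: amber tubular lamp standing cap down: overall 80 mm tall, metal bayonet cap 22 mm in diameter over the lowest 26 mm with a bevelled foot, glass 28 mm in diameter from 34 to 75 mm above the foot with a domed top, about 35 g; origin at the centre of the foot, z up along the lamp; stands in a pocket of the rack and must stay there
- amber_5: amber tubular lamp standing cap down: overall 80 mm tall, metal bayonet cap 22 mm in diameter over the lowest 26 mm with a bevelled foot, glass 28 mm in diameter from 34 to 75 mm above the foot with a domed top, about 35 g; origin at the centre of the foot, z up along the lamp; stands in a pocket of the rack and must stay there
- tray: blue tray for tested lamps, loose, 0.5 kg: 130 mm (its x) by 88 mm (its y), 34 mm high, floor 4 mm thick, origin under its centre. Six cells about 38 mm square, centres at x = -42, 0, 42 and y = -21, 21 mm; partitions 29 mm high. A standing lamp's foot is 4 mm above the origin. Lamps in adjoining cells leave only 14 mm between their glasses
- coin_cup: bystander: chrome coin return cup, 72 mm across, 42 mm high, origin under its centre
- volume_knob: bystander: black bakelite volume knob, 42 mm across, 21 mm high, origin under its centre
- gear_rack: bystander: small steel gear rack 130 x 14 x 14 mm lying along its x, origin under its centre
There are look-alikes about, which are no part of the job. What is meant by the tray is not turquoise, and is the larger of those in its own colour.

How it is judged:
By the outcome, as a careful person would: the job done as asked, in the order asked, and still so for the second after the job is handed in, with the robot touching nothing.
Of frosted_1, frosted_2, frosted_3 only 2 to 3 are there at a start; the rules pass over those that are not, and their reading is None.
At some moment in a run one of tray may be knocked a few centimetres aside while the robot is not near it.
It also fails if it takes over 210 s, if anything falls off the work surface, if the arm or the gripper's body presses on something with over 40 N, if the wrist force passes 120 N, or if a joint passes its speed limit or range.

## Working session

There is one attempt and no reset: what is moved stays moved. The work goes in short steps, Python scripts to look and compute and a tool call to move; the robot and the scene stay as the last step left them, time stands still between calls to the robot, and variables do not carry over. Pictures are saved under pics/ and viewed, about 12 in all and at most 16, crops included, and the job is handed in when it is done.

Besides the shell and the picture viewer there is one more tool, called as a command line: name --pt "numbers of a row" for each row, then --argument value for the rest. servo_tool: Moves the arm, as the interface text tells. Its arguments: {"type":"object","properties":{"motion":{"type":"array"},"force":{"type":"number"}},"required":["motion"]}

```bash
ls; mkdir -p pics
python3 - <<'E'
from bench import *
import cv2
print(sense(), hold_point_z)
for n in("scene","side","wrist"):
    cv2.imwrite(f"pics/{n}0.png",snapshot(n)); print(n,camera_params(n))
E
```

```text
pics
{'time': 0.0, 'joint_pos': array([ 6.95344699e+01,  7.51420736e+00,  8.53288979e+01, -1.68018181e-03,
        8.72606962e+01, -4.89205567e+00]), 'qd': array([ 0.01080705,  0.01156279, -0.06344274, -0.0505229 , -0.12434241,
       -0.05821496]), 'joint_efforts': array([ 2.65430208e-04, -5.69394457e+01, -5.00561321e+01, -2.21097525e-04,
        1.42069199e-02,  2.69623496e-05]), 'tool_pos': array([160.87352708, 577.47038081, 230.25746637]), 'tcp_rot': array([-1.79896434e+02, -7.18005162e-03,  1.64426601e+02]), 'ft_force': array([-0.67918859, -0.11744282, -0.43261703]), 'wrist_torque': array([ 0.03791389,  0.00084589, -0.01914534]), 'finger_gap': 85.4224954102314} 18.700000000000003
scene {'fx': 381.2375798319175, 'fy': 381.2375798319175, 'cx': 322.2547039488699, 'cy': 198.10654755206536, 'R': array([[-0.26088386,  0.96536405,  0.0034441 ],
       [ 0.82214782,  0.2240476 , -0.52333128],
       [-0.50597685, -0.13369713, -0.85212236]]), 't': array([ 100.8364987 , -412.022496  , 1383.08470751])}
side {'fx': 439.01126496513893, 'fy': 439.01126496513893, 'cx': 322.5974695844164, 'cy': 199.08293449336603, 'R': array([[ 0.92980742, -0.36802659, -0.0038198 ],
       [-0.22446044, -0.558806  , -0.79834414],
       [ 0.29167735,  0.7431637 , -0.60218937]]), 't': array([-519.25178034,  239.01150481,  826.48544921])}
wrist {'fx': 292.10320131986776, 'fy': 292.10320131986776, 'cx': 321.1957244327615, 'cy': 200.6177490673999, 'tool_from_camera': array([[-1.11779056e-03, -9.59433889e-01, -2.81931487e-01,
         7.24443621e+01],
       [ 9.99999321e-01, -9.79704600e-04, -6.30749001e-04,
         6.83880478e-02],
       [ 3.28952393e-04, -2.81932001e-01,  9.59434333e-01,
        -1.42544224e+02],
       [ 0.00000000e+00,  0.00000000e+00,  0.00000000e+00,
         1.00000000e+00]])}
```

View pics/scene0.png

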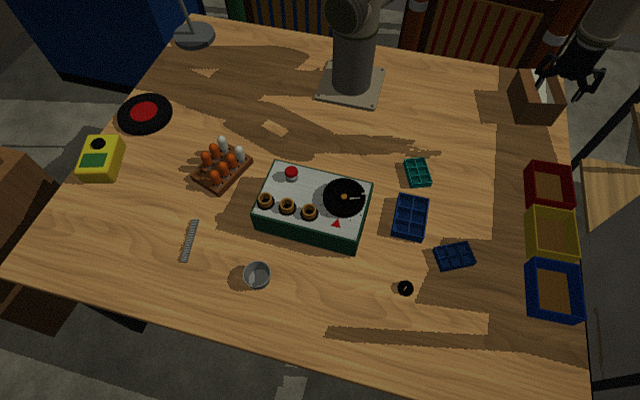

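View pics/side0.png

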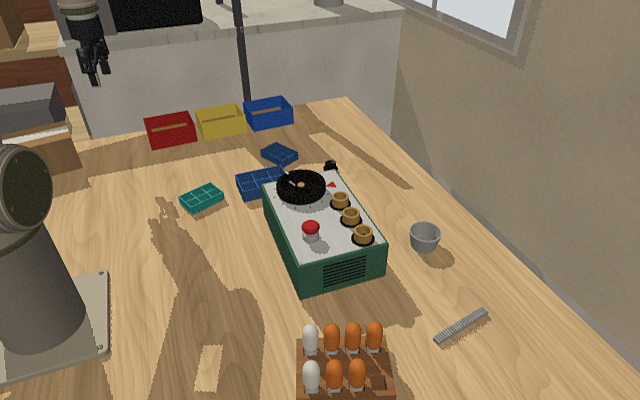

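The scene view shows two frosted lamps at the rack's robot end, at (222,143) and (240,154), with five amber lamps and one empty pocket. There are three tray candidates:
- **Teal (418,172):** ruled out, it is turquoise.
- **Small blue (455,256):** ruled out, it is the smaller of the blue ones.
- **Larger blue (410,217):** this one fits. The bin at (555,290) has no cells.

I'll enlarge the views to measure and to confirm the tray.

Run:
```python
import cv2
a=cv2.imread("pics/scene0.png")[125:275,185:485]
cv2.imwrite("pics/c1.png",cv2.convertScaleAbs(cv2.resize(a,(800,400),interpolation=cv2.INTER_CUBIC),alpha=1.3,beta=15))
b=cv2.imread("pics/side0.png")[135:400,230:500]
cv2.imwrite("pics/c2.png",cv2.resize(b,None,fx=2.2,fy=2.2,interpolation=cv2.INTER_CUBIC))
```

```text
(no output)
```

View pics/c1.png

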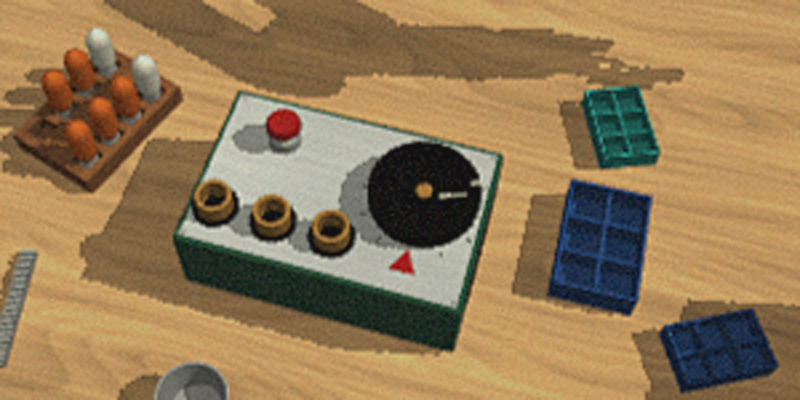

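View pics/c2.png

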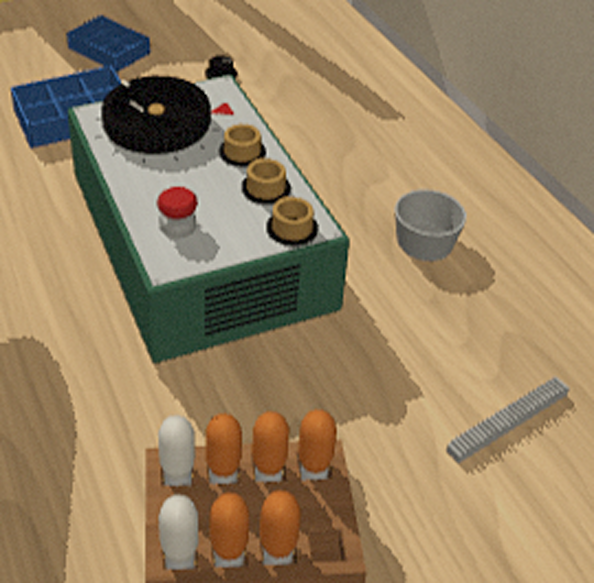

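c1 confirms the target: the larger blue tray is at c1 (602,245), the small blue one at (718,350) and the teal one at (620,125). The wheel mark is at c1 (455,194)-(482,184) and the pointer tip at about c1 (405,250).

```bash
cat > h.py <<'E'
import numpy as np, cv2
from bench import *
from scipy.spatial.transform import Rotation as Ro
from scipy.optimize import least_squares
def ray(name,uv,T=None):
    c=camera_params(name); d=np.array([(uv[0]-c['cx'])/c['fx'],(uv[1]-c['cy'])/c['fy'],1])
    if name=='wrist':
        M=T@c['tool_from_camera']; return M[:3,3],M[:3,:3]@d
    return -c['R'].T@c['t'],c['R'].T@d
def onz(name,uv,z,T=None):
    o,d=ray(name,uv,T); return o+d*(z-o[2])/d[2]
def tool(s=None):
    s=s or sense(); T=np.eye(4); T[:3,:3]=Ro.from_euler('xyz',s['tcp_rot'],degrees=True).as_matrix(); T[:3,3]=s['tool_pos']; return T
def fit(loc,pts):
    """2D rigid: local xy -> world xy; returns x,y,yaw,rms"""
    loc=np.array(loc,float);pts=np.array(pts)[:,:2]
    r=least_squares(lambda p:((loc@np.array([[np.cos(p[2]),np.sin(p[2])],[-np.sin(p[2]),np.cos(p[2])]])+p[:2])-pts).ravel(),[*pts.mean(0),0.1])
    return r.x[:2].round(1),np.degrees(r.x[2]).round(2),np.sqrt((r.fun**2).mean()).round(2)
def local(target):
    """shift in tool axes to a world point"""
    T=tool(); return T[:3,:3].T@(np.array(target)-T[:3,3])
E
python3 - <<'E'
from h import *
c1=lambda p:(p[0]/2.6667+184.7,p[1]/2.6667+124.7)
c2=lambda p:(p[0]/2.2+229.7,p[1]/2.2+134.7)
S=lambda p,z:onz('scene',c1(p),z); D=lambda p,z:onz('side',c2(p),z)
L=[(-95,-145),(-95,145),(95,145),(95,-145)]
print('tester',fit(L,[S(p,100) for p in[(240,92),(502,155),(457,308),(177,237)]]),fit(L,[D(p,100) for p in[(155,282),(70,107),(235,78),(348,238)]]))
for n,a,b,z in[('s?',(216,195),(294,209),124),('s2',(273,211),(267,172),124),('s',(332,225),(242,135),124),('pl',(284,121),(177,197),135),('hub',(425,189),(157,109),119),('ptr',(405,250),(212,112),100),('mark',(469,189),(132,93),127)]: print(n,S(a,z).round(),D(b,z).round())
print('lamps',S((98,35),86-8).round(),S((146,62),78).round(),D((177,423),82).round(),D((179,502),82).round())
LR=[(-79,-56),(-79,56),(79,56),(79,-56)]
print('rack',[S(p,26).round() for p in[(183,92),(92,182),(17,135)]],[D(p,26).round() for p in [(147,450),(345,447)]])
print('tray',[S(p,34).round() for p in[(572,181),(652,196)]],[S(p,0).round() for p in[(632,314),(550,297)]],[D(p,34).round() for p in[(12,90),(110,68)]])
E
```

```text
tester (array([557. ,  20.7]), np.float64(-1.05), np.float64(4.4)) (array([559.4,  16.6]), np.float64(-1.95), np.float64(6.46))
s? [604. -93. 124.] [605. -99. 124.]
s2 [607. -34. 124.] [605. -43. 124.]
s [607.  25. 124.] [606.  19. 124.]
pl [511. -53. 135.] [510. -57. 135.]
hub [542. 100. 119.] [546.  98. 119.]
ptr [602.  96. 100.] [606.  97. 100.]
mark [535. 142. 127.] [528. 124. 127.]
lamps [ 414. -307.   78.] [ 436. -241.   78.] [ 440. -244.   82.] [ 419. -306.   82.]
rack [array([ 429., -208.,   26.]), array([ 570., -260.,   26.]), array([ 535., -366.,   26.])] [array([ 422., -220.,   26.]), array([ 570., -276.,   26.])]
tray [array([437., 244.,  34.]), array([433., 329.,  34.])] [array([560., 332.,   0.]), array([563., 247.,   0.])] [array([434., 317.,  34.]), array([558., 319.,  34.])]
```

servo_tool --pt "85 -37.5 -28 -3 0 0 0" --pt "85 -37.5 -28 -3 0 0 0" --pt "85 -37.5 -28 -3 0 0 0" --pt "85 -37.5 -28 -3 0 0 0" --pt "85 -37.5 -28 -3 0 0 0" --pt "85 -37.5 -28 -3 0 0 0" --pt "85 -37.5 -28 -3 0 0 0" --pt "85 -37.5 -28 -3 0 0 0" --pt "85 -37.5 -28 -3 0 0 0" --pt "85 -37.5 -28 -3 0 0 0"

```text
time: 1.15
tool_pos: [451.9, 197.0, 257.3]
tcp_rot: [-179.7, -0.2, 165.1]
ft_force: [1.1, 1.7, -0.2]
finger_gap: 85.4
```

servo_tool --pt "40 -35 -26 -3 0 0 0" --pt "40 -35 -26 -3 0 0 0" --pt "40 -35 -26 -3 0 0 0" --pt "40 -35 -26 -3 0 0 0" --pt "40 0 0 0 0 0 0" --pt "40 0 0 0 0 0 0"

```text
time: 1.75
tool_pos: [565.6, 47.6, 268.1]
tcp_rot: [-179.6, -0.2, 164.6]
ft_force: [-0.7, -0.0, 0.3]
finger_gap: 39.8
```

Run:
```python
from h import *
T=tool(); i=snapshot('wrist'); cv2.imwrite('pics/w1.png',i); np.save('T1',T); print(T[:3,3],sense()['tcp_rot'])
cv2.imwrite('pics/w1b.png',cv2.resize(i,(800,500),interpolation=cv2.INTER_CUBIC))
```

```text
[565.59791428  47.59239167 268.14302142] [-179.54736219   -0.21914113  164.64414393]
```

View pics/w1b.png

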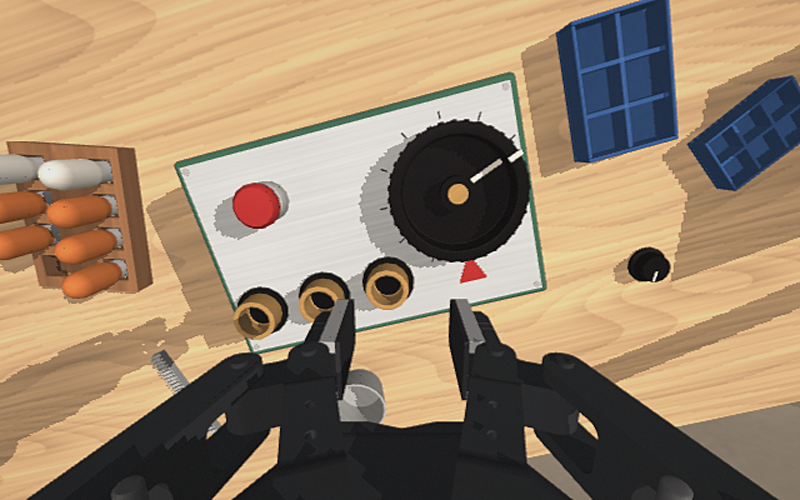

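w1b shows everything clearly:

| Item | Position (w1b) |
|---|---|
| Socket rims | (259,316), (322,300), (388,284) |
| Plunger head | (257,205) |
| Wheel hub | (458,194) |
| Mark on rim | (516,155) |
| Pointer tip | (471,260) |
| Target tray | (618,80) |
| Panel corners | (177,163), (515,73), (546,290) |

Run:
```python
from h import *
T=np.load('T1.npy'); W=lambda x,y,z:onz('wrist',(x/1.25,y/1.25),z,T)[:2]
S=[W(259,316,124),W(322,300,124),W(388,284,124)]
wc=W(459,190,127);hub=W(458,194,119);mk=W(516,155,127);pt=W(471,260,100)
print('sock',np.round(S,1));print('wheel',wc.round(1),hub.round(1),'mark',mk.round(1),'ptr',pt.round(1),'pl',W(257,205,135).round(1))
print('tester',fit([(-95,-145),(-95,145),(95,145)],[W(177,163,100),W(515,73,100),W(546,290,100)]))
for c in(wc,hub):
  a=np.degrees(np.arctan2(*(mk-c)[::-1]));b=np.degrees(np.arctan2(*(pt-c)[::-1]));print('ang',a,b,a-b,np.hypot(*(mk-c)))
t=[(557,33,34),(668,0,34),(678,136,34),(578,161,34)]
print('tray',fit([(-65,-44),(-65,44),(65,44),(65,-44)],[W(*p) for p in[(557,33,34),(668,0,34),(678,136,34),(578,161,34)]]))
g=cv2.imread('pics/w1.png')
```

```text
sock [[600.1 -91.2]
 [600.3 -33.6]
 [601.1  24.8]]
wheel [539.9  99.5] [544.   98.9] mark [525.8 146.6] ptr [607.4  98.9] pl [509.  -52.1]
tester (array([557.3,  19. ]), np.float64(-1.66), np.float64(2.75))
ang 106.68627353473613 -0.49313877415415713 107.17941230889029 49.131175561228936
ang 110.90676374858845 -0.00012217698498068826 110.90688592557343 51.00036230705684
tray (array([498.9, 278.7]), np.float64(0.32), np.float64(5.24))
```

servo_tool --pt "36 18 46.5 0 0 0 0" --pt "36 18 46.5 0 0 0 0" --pt "36 0 0 40 0 0 0" --pt "36 0 0 40 0 0 0" --pt "36 0 0 30 0 0 0" --pt "36 0 0 0 0 0 0"

```text
time: 2.4
tool_pos: [550.4, 157.0, 156.0]
tcp_rot: [-179.7, -0.1, 165.1]
ft_force: [-1.1, -0.3, -0.2]
finger_gap: 36.0
```

Run:
```python
from h import *
print(sense()['tcp_rot'],local([555.4,147.3,112]))
T=tool(); i=snapshot('wrist'); np.save('T2',T)
cv2.imwrite('pics/w2.png',cv2.resize(i[0:320,100:540],None,fx=1.8,fy=1.8))
```

```text
[-1.79717042e+02 -6.69038370e-02  1.65087892e+02] [-7.36587587 -7.90630576 44.06004305]
```

View pics/w2.png

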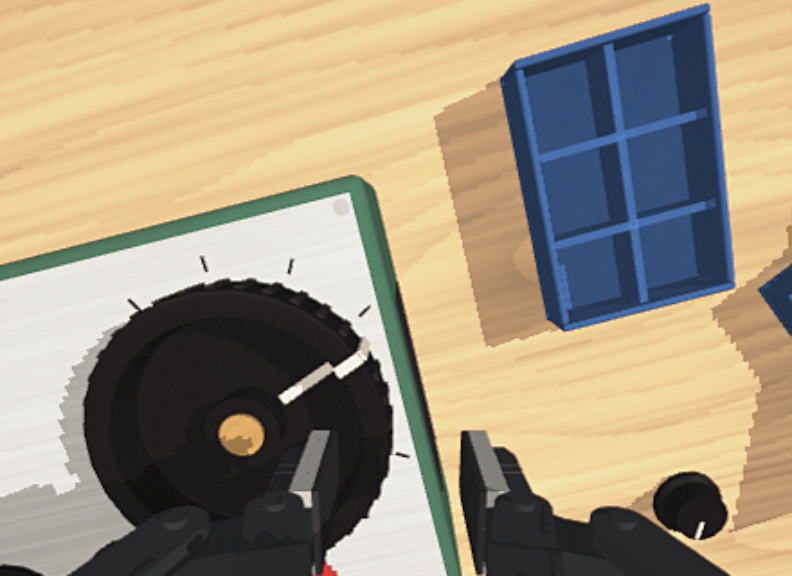

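w2 shows the hub at (241,433), the rim mark at (352,359) and the tray corners at (520,70), (709,8), (734,288) and (562,328).

Run:
```python
from h import *
T=np.load('T2.npy'); W=lambda x,y,z:onz('wrist',(x/1.8+100,y/1.8),z,T)[:2]
h=W(241,433,119);m=W(352,359,127);print(h,m,np.degrees(np.arctan2(*(m-h)[::-1])),np.hypot(*(m-h)))
print('tray',fit([(-65,-44),(-65,44),(65,44),(65,-44)],[W(520,70,34),W(709,8,34),W(734,288,34),W(562,328,34)]))
p=h+50*np.array([np.cos(np.radians(75)),np.sin(np.radians(75))]);print(p,local([*p,112]))
```

```text
[543.19707671  98.27636111] [524.31235171 147.56575326] 110.96382192753386 52.78330244566307
tray (array([498.3, 285.1]), np.float64(-0.32), np.float64(2.26))
[556.13802897 146.57265243] [-6.94800578 -9.0332937  46.73928762]
```

servo_tool --pt "36 -7 -9 10 0 0 0" --pt "36 0 0 16 0 0 0" --pt "36 0 0 10 0 0 0" --pt "36 0 0 0 0 0 0"

```text
time: 2.85
tool_pos: [559.8, 146.8, 126.5]
tcp_rot: [180.0, 0.6, 165.1]
ft_force: [-0.9, -0.5, -0.6]
finger_gap: 36.3
```

Run:
```python
from h import *
print(local([556,146.6,112]))
```

```text
[ 3.72905195 -1.14398958 14.48257158]
```

servo_tool --pt "36 2 -1 7 0 0 0" --pt "36 2 0 5 0 0 0" --pt "36 0 0 2 0 0 0" --pt "8 0 0 0 0 0 0" --pt "8 0 0 0 0 0 0" --pt "8 0 0 0 0 0 0" --pt "8 0 0 0 0 0 0" --force 25

```text
time: 3.55
tool_pos: [557.5, 145.8, 112.7]
tcp_rot: [180.0, 0.8, 165.1]
ft_force: [3.0, -1.5, -4.3]
finger_gap: 9.9
```

servo_tool --pt "8 -6 -0.4 0 0 0 0.12" --pt "8 -6 -0.4 0 0 0 0.12" --pt "8 -6 -0.4 0 0 0 0.12" --pt "8 -6 -0.4 0 0 0 0.12" --pt "8 -6 -0.4 0 0 0 0.12" --pt "8 -6 -0.4 0 0 0 0.12"

```text
time: 4.15
tool_pos: [586.0, 124.2, 112.6]
tcp_rot: [179.6, 0.6, 122.5]
ft_force: [0.3, -1.9, -1.7]
finger_gap: 10.2
```

Run:
```python
from h import *
s=sense();d=s['tool_pos'][:2]-[543,98.5];print(s['tcp_rot'],np.degrees(np.arctan2(d[1],d[0])),np.hypot(*d),s['ft_force'],s['wrist_torque'])
```

```text
[179.56511746   0.58559162 122.4642198 ] 30.827062547899025 50.0957713097273 [ 0.26265918 -1.87736588 -1.70005421] [-0.2764945  -0.04029072  0.19829605]
```

servo_tool --pt "8 -6 -0.4 0 0 0 0.12" --pt "8 -6 -0.4 0 0 0 0.12" --pt "8 -6 -0.4 0 0 0 0.12" --pt "8 -6 -0.4 0 0 0 0.12" --pt "8 -6 -0.4 0 0 0 0.12" --pt "8 -6 -0.4 0 0 0 0.12" --pt "8 -6 -0.4 0 0 0 0.12" --pt "8 -6 -0.4 0 0 0 0.12" --pt "8 -5 -0.3 0 0 0 0.1" --pt "8 0 0 0 0 0 0"

```text
time: 5.15
tool_pos: [585.2, 71.5, 112.6]
tcp_rot: [179.5, 0.0, 59.0]
ft_force: [0.9, -2.5, -1.9]
finger_gap: 9.8
```

Run:
```python
from h import *
s=sense();d=s['tool_pos'][:2]-[543,98.5];print(s['tcp_rot'],np.degrees(np.arctan2(d[1],d[0])),np.hypot(*d),s['ft_force'],s['wrist_torque'])
cv2.imwrite('pics/x_s.png',snapshot('scene')); cv2.imwrite('pics/x_d.png',snapshot('side'));T=tool();np.save('T3',T);cv2.imwrite('pics/x_w.png',snapshot('wrist'))
a=cv2.resize(cv2.imread('pics/x_s.png')[165:255,290:380],(400,400),interpolation=2);b=cv2.resize(cv2.imread('pics/x_w.png')[0:300,150:450],(400,400))
cv2.imwrite('pics/x.png',np.hstack([a,b]))
```

```text
[1.79539433e+02 2.76143319e-02 5.89662924e+01] -32.62120789932469 50.060565727979636 [ 0.94790935 -2.47142014 -1.88385743] [-0.42624323 -0.03969164 -0.01611489]
```

View pics/x.png

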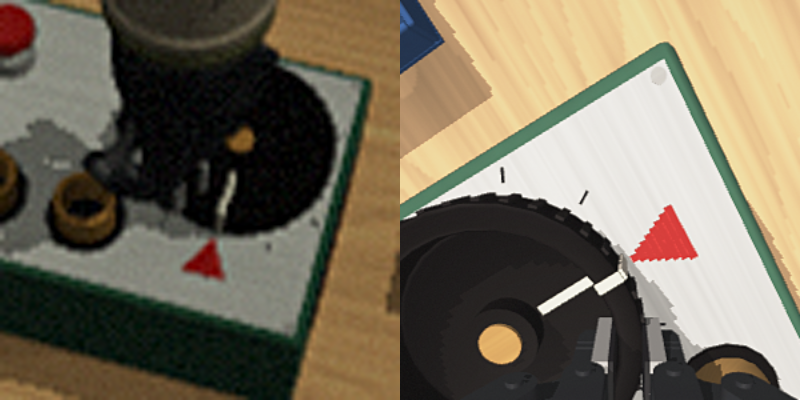

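Run:
```python
from h import *
T=np.load('T3.npy'); W=lambda x,y,z:onz('wrist',((x-400)*.75+150,y*.75),z,T)[:2]
h=W(500,344,119);an=lambda v:np.degrees(np.arctan2(v[1],v[0]))
print('hub',h,'rim mark',an(W(611,281,127)-h),'floor line',an(W(588,283,107)-W(543,309,107)),'tip',an(W(631,259,100)-h), 'base mid',an(W(682,230,100)-h), 'arrow axis',an(W(682,231,100)-W(631,259,100)))
```

```text
hub [542.53963532  98.32589845] rim mark 2.110333405488155 floor line -0.009086938281135923 tip -1.3432162123718405 base mid -1.0681493984978983 arrow axis -1.271762421565513
```

servo_tool --pt "8 -2.5 0 0 0 0 0.05" --pt "8 0 0 0 0 0 0" --pt "8 0 0 0 0 0 0" --pt "30 0 0 0 0 0 0" --pt "30 0 0 0 0 0 0" --pt "30 0 0 0 0 0 0" --pt "30 0 0 -25 0 0 0" --pt "30 0 0 -45 0 0 0" --pt "30 -5 -15 -45 0 0 0" --pt "30 -10 -25 -10 0 0 0"

```text
time: 6.3
tool_pos: [540.7, 81.5, 238.6]
tcp_rot: [179.9, 0.1, 57.1]
ft_force: [0.7, 0.1, 1.5]
finger_gap: 29.7
```

Run:
```python
from h import *
T=tool();np.save('T4',T);i=snapshot('wrist');print(sense()['tool_pos'],sense()['tcp_rot'])
cv2.imwrite('pics/w4.png',i);cv2.imwrite('pics/w4b.png',cv2.resize(i[0:300,120:520],(800,600),interpolation=2))
```

```text
[537.3284612   82.59878825 238.46425505] [-1.79988964e+02  1.26433064e-01  5.71450444e+01]
```

View pics/w4b.png

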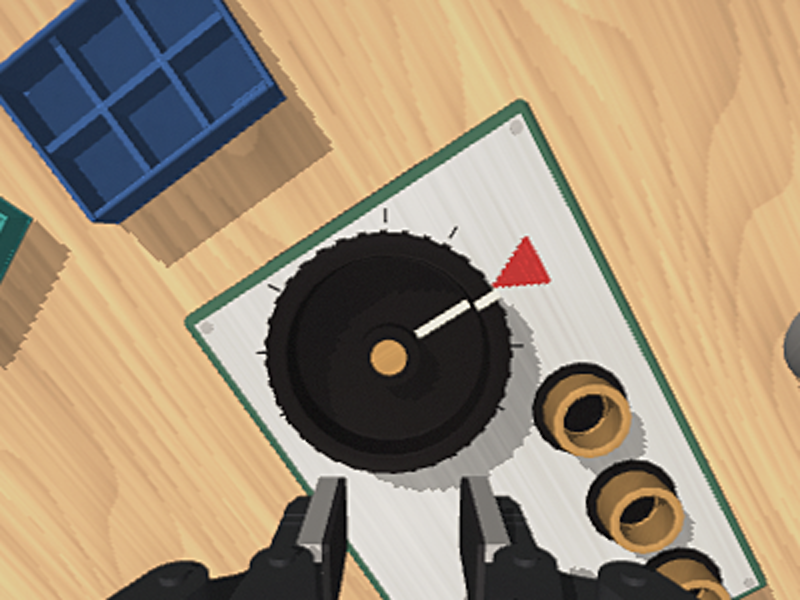

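w4b shows the rim centre at (389,352), the hub at (388,357), the rim mark at (486,299), the floor line from (416,334) to (468,304), the arrow tip at (495,286) and the arrow base at (527,237) and (550,282). The mark sits almost on the pointer.

Run:
```python
from h import *
T=np.load('T4.npy'); W=lambda x,y,z:onz('wrist',(x/2+120,y/2),z,T)[:2]
h=W(388,357,119);r=W(389,352,127);an=lambda v:np.degrees(np.arctan2(v[1],v[0]))
print('hub',h,'rim',r,'rim mark',an(W(486,299,127)-h),an(W(486,299,127)-r),'floor line',an(W(468,304,107)-W(416,334,107)),'tip',an(W(495,286,100)-h), 'arrow axis',an(W(538.5,259.5,100)-W(495,286,100)))
print('tip',W(495,286,100))
print('socks',W(590,418,124),W(646,521,124))
print('tester',fit([(-95,145),(95,145),(95,-145)],[W(187,322,100),W(522,100,100),W(763,587,100)]))
```

```text
hub [543.02377966  98.28174404] rim [545.7200254  101.26631881] rim mark -0.4287205277002373 -4.018196716177984 floor line -2.7125740841622608 tip -2.0927005691444016 arrow axis -1.3290985157100315
tip [601.89467551  96.13055644]
socks [606.30441124  24.09322363] [604.49776263 -37.8952247 ]
tester (array([554.9,  17.4]), np.float64(-1.84), np.float64(2.88))
```

The wheel is on its mark to within about 1.5°. Next I rotate to the rack's yaw and look at the sockets and rack from above.

servo_tool --pt "50 0 0 0 0 0 -0.145" --pt "50 0 0 0 0 0 -0.145" --pt "50 0 0 0 0 0 -0.145" --pt "50 0 0 0 0 0 -0.145" --pt "50 0 0 0 0 0 -0.145" --pt "50 0 0 0 0 0 -0.145" --pt "50 0 0 0 0 0 -0.145" --pt "50 0 0 0 0 0 -0.145" --pt "50 0 0 0 0 0 -0.145" --pt "50 0 0 0 0 0 -0.145"

```text
time: 7.35
tool_pos: [537.2, 86.0, 242.4]
tcp_rot: [179.7, 0.2, 143.0]
ft_force: [0.5, -0.4, 0.0]
finger_gap: 49.9
```

servo_tool --pt "50 0 0 0 0 0 -0.14" --pt "50 0 0 0 0 0 -0.14" --pt "50 0 0 0 0 0 -0.08" --pt "50 0 0 0 0 0 0"

```text
time: 7.75
tool_pos: [537.0, 87.0, 242.4]
tcp_rot: [179.7, 0.3, 164.9]
ft_force: [0.6, 0.9, -0.6]
finger_gap: 49.7
```

Run:
```python
from h import *
print(sense()['tool_pos'],sense()['tcp_rot'],local([640,-25,225]))
```

```text
[537.0411691   87.03686363 242.35839694] [179.71943151   0.28226969 164.88027124] [-128.53096705  -81.39013139   17.59348284]
```

servo_tool --pt "50 -32 -20 4 0 0 0.05" --pt "50 -32 -20 4 0 0 0" --pt "50 -30 -20 4 0 0 0" --pt "50 -28 -18 4 0 0 0" --pt "50 0 0 0 0 0 0" --pt "50 0 0 0 0 0 0"

```text
time: 8.35
tool_pos: [633.5, -25.8, 225.8]
tcp_rot: [179.6, 0.3, 161.2]
ft_force: [-0.4, 0.7, -0.8]
finger_gap: 50.2
```

Run:
```python
from h import *
T=tool();np.save('T5',T);i=snapshot('wrist');print(sense()['tool_pos'],sense()['tcp_rot'])
cv2.imwrite('pics/w5.png',i);cv2.imwrite('pics/w5b.png',cv2.resize(i[0:340,0:440],(776,600),interpolation=2))
```

```text
[633.23678599 -25.73563057 225.70969624] [179.58687401   0.2921108  161.25646237]
```

View pics/w5b.png

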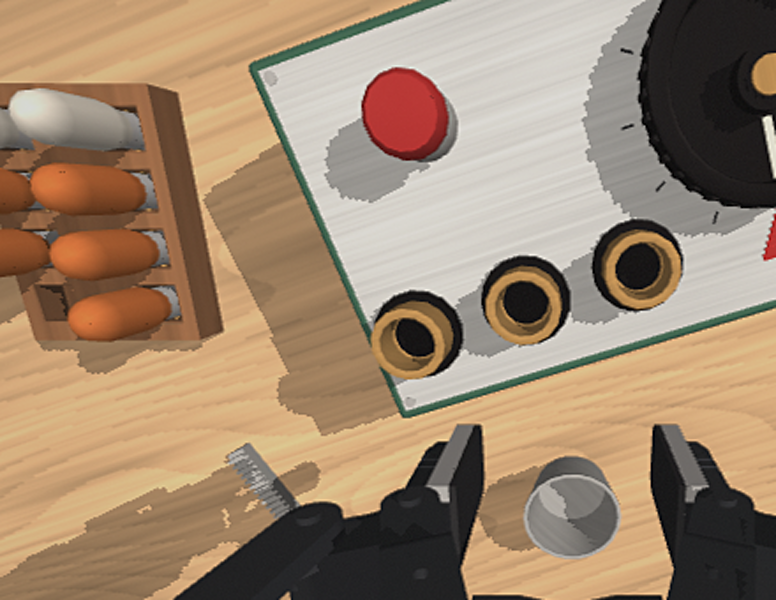

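w5b gives the socket rim centres at (411,341), (524,305) and (641,270), and the plunger head at (404,113).

Run:
```python
from h import *
T=np.load('T5.npy'); W=lambda x,y,z:onz('wrist',(x/1.7636,y/1.7636),z,T)[:2]
P=[W(411,341,124),W(524,305,124),W(641,270,124)];print(np.round(P,1),fit([(0,-60),(0,0),(0,60)],P),'plunger',W(404,113,135))
print('rack top edge +y side',W(147,84,26),W(197,337,26),'lampA dome',W(30,112,75))
print(local([436,-245,250]))
```

```text
[[602.6 -95. ]
 [603.8 -36.5]
 [605.9  21.5]] (array([604.1, -36.7]), np.float64(-1.61), np.float64(1.02)) plunger [510.28378607 -54.10000386]
rack top edge +y side [ 421.53632125 -216.122846  ] [ 568.29895412 -268.55268669] lampA dome [ 433.97625532 -249.67314936]
[ 116.19445166 -270.82814665  -26.83648054]
```

servo_tool --pt "52 17 -40 0 0 0 0" --pt "52 17 -40 0 0 0 0" --pt "52 17 -40 0 0 0 0" --pt "52 17 -39 0 0 0 0" --pt "52 17 -39 0 0 0 0" --pt "52 14 -35 0 0 0 0.015" --pt "52 10 -25 0 0 0 0" --pt "52 0 0 0 0 0 0" --pt "52 0 0 0 0 0 0"

```text
time: 9.3
tool_pos: [439.6, -231.2, 224.5]
tcp_rot: [179.5, 0.6, 160.6]
ft_force: [-0.5, -0.2, -0.3]
finger_gap: 52.1
```

Run:
```python
from h import *
T=tool();np.save('T6',T);i=snapshot('wrist');print(sense()['tool_pos'],sense()['tcp_rot'],local([437,-245,225]))
cv2.imwrite('pics/w6.png',i);cv2.imwrite('pics/w6b.png',cv2.resize(i[60:400,100:540],(776,600),interpolation=2))
```

```text
[ 439.79283441 -231.05643805  224.5490989 ] [179.52347602   0.55783194 160.63670389] [ -1.99252047 -14.07675527  -0.54861543]
```

View pics/w6b.png

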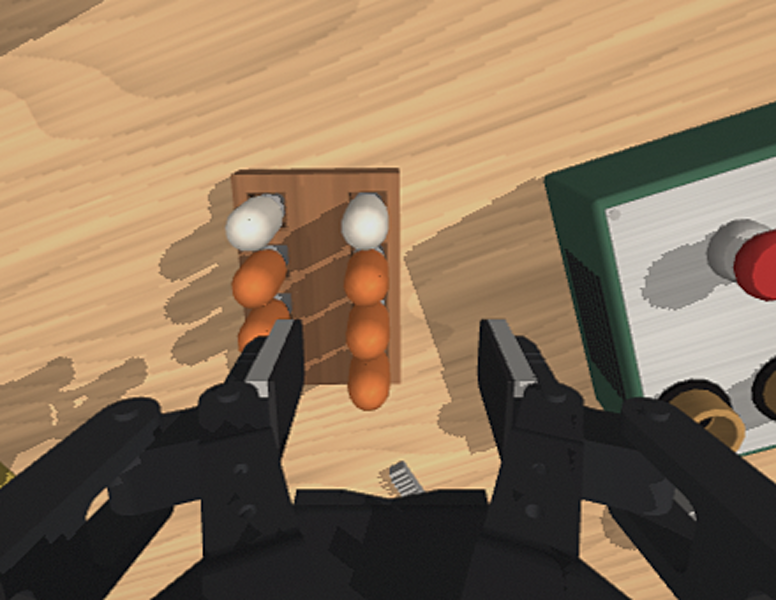

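w6b shows the rack square to the tool. Lamp A is at about (365,226), lamp B at about (252,226), and the rack top corners are at (235,174), (400,172) and (399,382).

Run:
```python
from h import *
T=np.load('T6.npy'); W=lambda x,y,z:onz('wrist',(x/1.7636+100,y/1.7636+60),z,T)[:2]
print('A',W(365,227,74),'B',W(250,227,74),'rack',fit([(-79,-56),(-79,56),(79,56)],[W(235,174,26),W(400,172,26),W(399,382,26)]))
c,y,_=fit([(-79,-56),(-79,56),(79,56)],[W(235,174,26),W(400,172,26),W(399,382,26)])
y=np.radians(y);R=np.array([[np.cos(y),-np.sin(y)],[np.sin(y),np.cos(y)]]);print(c+R@[-54,34],c+R@[-54,-34])
```

```text
A [ 437.23883788 -244.78145986] B [ 414.70016863 -308.09876187] rack (array([ 477.3, -294.3]), np.float64(-19.58), np.float64(1.1))
[ 437.81674965 -244.16944104] [ 415.02840542 -308.23730636]
```

servo_tool --pt "52 -2.2 -13.8 0 0 0 0" --pt "52 0 0 0 0 0 0" --pt "52 0 0 35 0 0 0" --pt "52 0 0 35 0 0 0" --pt "52 0 0 25 0 0 0" --pt "52 0 0 0 0 0 0" --pt "52 0 0 0 0 0 0"

```text
time: 10.05
tool_pos: [443.2, -242.6, 128.9]
tcp_rot: [179.5, 0.8, 161.0]
ft_force: [0.5, -0.4, 0.7]
finger_gap: 51.8
```

Run:
```python
from h import *
print(sense()['tcp_rot'],local([437.5,-244.5,42]))
```

```text
[179.50953466   0.7935294  161.00941195] [ 5.9969052  -4.43989976 86.78278544]
```

```bash
cat >> h.py <<'E'
def turn(yaw):
    return (Ro.from_matrix(tool()[:3,:3]).inv()*Ro.from_euler('xyz',[180,0,yaw],degrees=True)).as_rotvec().round(3)
def go(target,yaw):
    s=sense(); print('shift',local(target).round(1),'turn',turn(yaw),'ft',s['ft_force'].round(1),'gap',round(s['finger_gap'],1),'t',s['time'])
E
python3 -c "
from h import *
go([437.5,-244.5,42],160.5)"
```

```text
shift [ 6.  -4.4 86.8] turn [0.009 0.014 0.009] ft [ 0.5 -0.4  0.7] gap 51.8 t 10.05
```

servo_tool --pt "52 5 -4 0 0.009 0.014 0.009" --pt "52 0 0 0 0 0 0" --pt "52 0 0 15 0 0 0" --pt "52 0 0 15 0 0 0" --pt "52 0 0 0 0 0 0"

```text
time: 10.55
tool_pos: [440.3, -247.0, 102.9]
tcp_rot: [-179.8, 0.4, 160.5]
ft_force: [-0.4, -0.1, 0.4]
finger_gap: 52.3
```

```bash
python3 -c "
from h import *
go([437.5,-244.5,42],160.5)"
```

```text
shift [ 3.9  1.7 60.8] turn [-0.004  0.008 -0.   ] ft [-0.4 -0.1  0.4] gap 52.3 t 10.55
```

servo_tool --pt "52 3.5 1.3 5 -0.004 0.008 0" --pt "52 0 0 20 0 0 0" --pt "52 0 0 20 0 0 0" --pt "52 0 0 10 0 0 0" --pt "52 0 0 0 0 0 0"

```text
time: 11.05
tool_pos: [438.3, -245.3, 47.8]
tcp_rot: [180.0, 0.1, 160.5]
ft_force: [-0.0, -0.5, 0.2]
finger_gap: 52.1
```

```bash
python3 -c "
from h import *
go([437.5,-244.5,42],160.5)"
```

```text
shift [1.  0.5 5.8] turn [ 0.     0.002 -0.001] ft [-0.  -0.5  0.2] gap 52.1 t 11.05
```

Now grip and lift.

servo_tool --pt "52 0.8 0.5 5 0 0 0" --pt "24 0 0 0 0 0 0" --pt "24 0 0 0 0 0 0" --pt "24 0 0 0 0 0 0" --pt "24 0 0 0 0 0 0" --pt "24 0 0 0 0 0 0" --force 25

```text
time: 11.65
tool_pos: [439.5, -245.7, 45.8]
tcp_rot: [-179.9, 0.3, 160.5]
ft_force: [-0.1, -0.0, 0.8]
finger_gap: 27.3
```

servo_tool --pt "24 0 0 -10 0 0 0" --pt "24 0 0 -20 0 0 0" --pt "24 0 0 -40 0 0 0" --pt "24 0 0 -45 0 0 0" --pt "24 0 0 -40 0 0 0" --pt "24 0 0 0 0 0 0"

```text
time: 12.25
tool_pos: [437.4, -244.3, 209.0]
tcp_rot: [-180.0, 0.2, 160.5]
ft_force: [0.5, -0.3, -0.4]
finger_gap: 27.0
```

```bash
python3 -c "
from h import *
go([605.8,23.3,200],160.5)
cv2.imwrite('pics/p.png',snapshot('scene'))"
```

```text
shift [-69.2 308.6   9.2] turn [-0.     0.004 -0.001] ft [ 0.5 -0.3 -0.4] gap 27.0 t 12.25
```

servo_tool --pt "24 -9 40 0 0 0 0" --pt "24 -9 42 0 0 0 0" --pt "24 -9 42 0 0 0 0" --pt "24 -9 42 0 0 0 0" --pt "24 -9 40 0 0 0 0" --pt "24 -8 36 0 0 0 0" --pt "24 -7 25 0 0 0 0" --pt "24 -4 15 0 0 0 0" --pt "24 0 0 0 0 0 0" --pt "24 0 0 0 0 0 0"

```text
time: 13.3
tool_pos: [590.9, 9.1, 196.8]
tcp_rot: [-179.8, -0.7, 160.2]
ft_force: [-0.6, 0.4, -0.6]
finger_gap: 27.3
```

```bash
python3 -c "
from h import *
go([605.8,23.3,180],160.5)"
```

```text
shift [-9.5 18.5 16.6] turn [-0.004 -0.012 -0.005] ft [-0.6  0.4 -0.6] gap 27.3 t 13.3
```

servo_tool --pt "24 -9 18 5 -0.004 -0.012 -0.005" --pt "24 0 0 10 0 0 0" --pt "24 0 0 0 0 0 0" --pt "24 0 0 0 0 0 0"

```text
time: 13.7
tool_pos: [603.2, 18.2, 180.2]
tcp_rot: [-179.9, -0.1, 160.2]
ft_force: [-0.4, 0.4, -0.2]
finger_gap: 26.9
```

```bash
python3 -c "
from h import *
go([605.8,23.3,168],160.5)
a=snapshot('scene')[180:250,260:350];b=snapshot('side')[150:260,290:400]
cv2.imwrite('pics/y.png',np.hstack([cv2.resize(a,(500,390),interpolation=2),cv2.resize(b,(390,390),interpolation=2)])[:,100:])"
```

```text
shift [-0.7  5.7 12.2] turn [-0.002 -0.002 -0.004] ft [-0.4  0.4 -0.2] gap 26.9 t 13.7
```

View pics/y.png

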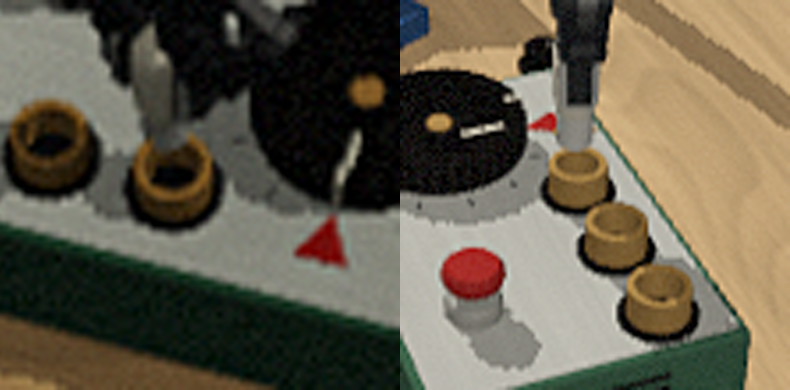

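y.png shows the lamp above socket 3. The rim centre is at about (172,161) in the left half and (579,163) in the right. The lamp foot is at about (170,147) and (573,145). I'll check both against projections.

Run:
```python
from h import *
sc=lambda x,y:(260+(x+100)*90/500,180+y*70/390); sd=lambda x,y:(290+(x-400)*110/390,150+y*110/390)
p=sense()['tool_pos']; print(p)
for z,a,b in[(124,(172,161),(579,163)),(p[2]-39,(170,147),(573,145))]:
  A=onz('scene',sc(*a),z);B=onz('side',sd(*b),z);print(z,A,B)
```

```text
[603.27031417  18.34212176 180.24522378]
124 [606.80123978  24.15007908 124.        ] [607.58298624  18.45713538 124.        ]
141.24522378125667 [609.51135561  24.47258031 141.24522378] [601.85830163  15.14480871 141.24522378]
```

servo_tool --pt "24 -1 4.2 2 0 0 -0.003" --pt "24 0 0 6 0 0 0" --pt "24 0 0 0 0 0 0" --pt "24 0 0 0 0 0 0"

```text
time: 14.2
tool_pos: [605.9, 21.3, 172.6]
tcp_rot: [-179.9, -0.0, 160.4]
ft_force: [-0.2, -0.4, -0.4]
finger_gap: 27.0
```

```bash
python3 -c "
from h import *
go([606,22.5,160],160.5)"
```

```text
shift [ 0.3  1.2 12.6] turn [-0.002 -0.001 -0.002] ft [-0.2 -0.4 -0.4] gap 27.0 t 14.2
```

servo_tool --pt "24 0.3 1.2 4 0 0 0" --pt "24 0 0 5 0 0 0" --pt "24 0 0 4 0 0 0" --pt "24 0 0 2 0 0 0" --pt "24 0 0 0 0 0 0"

```text
time: 14.7
tool_pos: [605.8, 22.9, 155.9]
tcp_rot: [-179.9, -0.1, 160.4]
ft_force: [0.1, 0.3, -0.5]
finger_gap: 27.3
```

```bash
python3 -c "
from h import *
go([606,22.5,143],160.5)"
```

```text
shift [-0.3 -0.2 12.9] turn [-0.002 -0.001 -0.002] ft [ 0.1  0.3 -0.5] gap 27.3 t 14.7
```

servo_tool --pt "24 0 0 4 0 0 0" --pt "24 0 0 4 0 0 0" --pt "24 0 0 3 0 0 0" --pt "24 0 0 0 0 0 0"

```text
time: 15.1
tool_pos: [605.8, 22.8, 144.0]
tcp_rot: [-179.9, -0.1, 160.4]
ft_force: [-0.2, 0.4, -0.4]
finger_gap: 27.1
```

servo_tool --pt "24 0 0 1.5 0 0 0" --pt "24 0 0 1.5 0 0 0" --pt "24 0 0 0 0 0 0"

```text
time: 15.4
tool_pos: [606.7, 22.6, 142.8]
tcp_rot: [-179.9, 0.1, 160.4]
ft_force: [-0.4, 0.3, 0.2]
finger_gap: 27.5
```

servo_tool --pt "24 0 0 1.5 0 0 0" --pt "24 0 0 1.5 0 0 0"

```text
time: 15.6
tool_pos: [607.7, 22.5, 142.2]
tcp_rot: [-179.9, 0.2, 160.4]
ft_force: [-5.8, -0.4, 12.3]
finger_gap: 27.4
```

servo_tool --pt "24 0 0 -1 0 0 0" --pt "50 0 0 0 0 0 0" --pt "50 0 0 0 0 0 0" --pt "50 0 0 0 0 0 0" --pt "50 0 0 -15 0 0 0" --pt "50 0 0 -35 0 0 0" --pt "50 0 0 -35 0 0 0" --pt "50 0 0 0 0 0 0"

```text
time: 16.4
tool_pos: [606.2, 22.7, 231.7]
tcp_rot: [-179.9, 0.0, 160.4]
ft_force: [0.6, -0.2, 1.0]
finger_gap: 50.0
```

```bash
python3 -c "
from h import *
go([414.9,-308.2,200],160.5)
a=snapshot('scene')[170:250,250:350];b=snapshot('side')[120:240,280:400]
cv2.imwrite('pics/y2.png',np.hstack([cv2.resize(a,(400,320),interpolation=2),cv2.resize(b,(320,320),interpolation=2)]))"
```

```text
shift [  69.2 -375.9   32.4] turn [-0.002  0.001 -0.002] ft [ 0.6 -0.2  1. ] gap 50.0 t 16.4
```

View pics/y2.png

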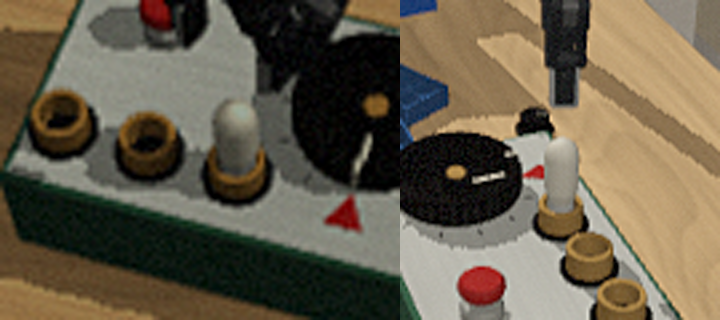

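Lamp A stands upright in socket 3. Now lamp B.

servo_tool --pt "52 7 -38 0 0 0 0" --pt "52 8 -42 0 0 0 0" --pt "52 8 -42 0 0 0 0" --pt "52 8 -42 0 0 0 0" --pt "52 8 -42 0 0 0 0" --pt "52 8 -42 0 0 0 0" --pt "52 8 -40 0 0 0 0" --pt "52 6 -30 0 0 0 0" --pt "52 4 -20 0 0 0 0" --pt "52 0 0 0 0 0 0"

```text
time: 17.5
tool_pos: [417.0, -280.5, 216.8]
tcp_rot: [-179.9, -1.4, 160.6]
ft_force: [0.6, -0.4, 0.5]
finger_gap: 52.1
```

```bash
python3 -c "
from h import *
go([414.9,-308.2,130],160.5)"
```

```text
shift [ -9.3 -26.7  86.7] turn [-0.002 -0.024  0.002] ft [ 0.6 -0.4  0.5] gap 52.1 t 17.5
```

servo_tool --pt "52 -9 -25 0 -0.002 -0.024 0.002" --pt "52 0 0 0 0 0 0" --pt "52 0 0 35 0 0 0" --pt "52 0 0 35 0 0 0" --pt "52 0 0 10 0 0 0" --pt "52 0 0 0 0 0 0"

```text
time: 18.1
tool_pos: [417.6, -302.6, 131.8]
tcp_rot: [179.7, -0.2, 160.5]
ft_force: [-0.0, -0.4, 0.5]
finger_gap: 52.1
```

```bash
python3 -c "
from h import *
go([414.9,-308.2,43],160.5)"
```

```text
shift [ 0.3 -6.7 88.8] turn [ 0.005 -0.004 -0.001] ft [-0.  -0.4  0.5] gap 52.1 t 18.1
```

servo_tool --pt "52 0.3 -6 0 0.005 -0.004 0" --pt "52 0 0 0 0 0 0" --pt "52 0 0 20 0 0 0" --pt "52 0 0 10 0 0 0" --pt "52 0 0 0 0 0 0"

```text
time: 18.6
tool_pos: [418.9, -310.3, 108.0]
tcp_rot: [-179.8, 0.5, 160.5]
ft_force: [0.6, -0.1, -0.2]
finger_gap: 51.9
```

```bash
python3 -c "
from h import *
go([414.9,-308.2,43],160.5)"
```

```text
shift [ 5.1  0.9 65. ] turn [-0.004  0.009  0.001] ft [ 0.6 -0.1 -0.2] gap 51.9 t 18.6
```

servo_tool --pt "52 4 1 2 -0.004 0.009 0" --pt "52 0 0 15 0 0 0" --pt "52 0 0 20 0 0 0" --pt "52 0 0 15 0 0 0" --pt "52 0 0 0 0 0 0"

```text
time: 19.1
tool_pos: [417.0, -309.5, 56.3]
tcp_rot: [-179.9, 0.2, 160.5]
ft_force: [0.1, -0.3, -0.1]
finger_gap: 52.0
```

```bash
python3 -c "
from h import *
go([414.9,-308.2,43],160.5)"
```

```text
shift [ 2.4  0.6 13.3] turn [-0.002  0.004  0.001] ft [ 0.1 -0.3 -0.1] gap 52.0 t 19.1
```

servo_tool --pt "52 2.4 0.6 6 0 0.003 0" --pt "52 0 0 6 0 0 0" --pt "52 0 0 0 0 0 0" --pt "24 0 0 0 0 0 0" --pt "24 0 0 0 0 0 0" --pt "24 0 0 0 0 0 0" --pt "24 0 0 0 0 0 0" --pt "24 0 0 0 0 0 0" --force 25

```text
time: 19.9
tool_pos: [416.0, -309.2, 45.7]
tcp_rot: [-179.8, 0.2, 160.5]
ft_force: [-0.3, -0.3, 0.3]
finger_gap: 27.5
```

servo_tool --pt "24 0 0 -10 0 0 0" --pt "24 0 0 -20 0 0 0" --pt "24 0 0 -40 0 0 0" --pt "24 0 0 -45 0 0 0" --pt "24 0 0 -40 0 0 0" --pt "24 0 0 0 0 0 0"

```text
time: 20.5
tool_pos: [414.4, -307.5, 208.6]
tcp_rot: [-179.9, 0.1, 160.5]
ft_force: [0.8, 0.6, 0.5]
finger_gap: 27.2
```

```bash
python3 -c "
from h import *
go([604.5,-37.4,200],160.5)"
```

```text
shift [-89.2 318.    8.1] turn [-0.002  0.002  0.001] ft [0.8 0.6 0.5] gap 27.2 t 20.5
```

servo_tool --pt "24 -10 38 0 0 0 0" --pt "24 -12 42 0 0 0 0" --pt "24 -12 42 0 0 0 0" --pt "24 -12 42 0 0 0 0" --pt "24 -12 42 0 0 0 0" --pt "24 -11 40 0 0 0 0" --pt "24 -9 30 0 0 0 0" --pt "24 -5 15 0 0 0 0" --pt "24 0 0 0 0 0 0" --pt "24 0 0 0 0 0 0"

```text
time: 21.5
tool_pos: [596.1, -54.0, 213.3]
tcp_rot: [-179.7, 0.5, 160.3]
ft_force: [-0.1, -0.5, -0.5]
finger_gap: 27.4
```

```bash
python3 -c "
from h import *
go([604.7,-37.2,180],160.5)"
```

```text
shift [-2.2 18.8 33.2] turn [-0.005  0.009 -0.003] ft [-0.1 -0.5 -0.5] gap 27.4 t 21.5
```

servo_tool --pt "24 -2 17 0 -0.005 0.009 -0.003" --pt "24 0 0 10 0 0 0" --pt "24 0 0 15 0 0 0" --pt "24 0 0 5 0 0 0" --pt "24 0 0 0 0 0 0"

```text
time: 22.0
tool_pos: [602.3, -41.5, 180.2]
tcp_rot: [-179.9, -0.1, 160.2]
ft_force: [0.5, -0.1, -1.3]
finger_gap: 27.1
```

```bash
python3 -c "
from h import *
go([604.7,-37.2,160],160.5)"
```

```text
shift [-0.9  4.9 20.2] turn [-0.001 -0.002 -0.005] ft [ 0.5 -0.1 -1.3] gap 27.1 t 22.0
```

servo_tool --pt "24 -1 4 2 0 0 -0.003" --pt "24 0 0 6 0 0 0" --pt "24 0 0 0 0 0 0" --pt "24 0 0 0 0 0 0"

```text
time: 22.4
tool_pos: [604.4, -38.5, 171.4]
tcp_rot: [-179.9, -0.1, 160.3]
ft_force: [-0.7, 0.8, -0.9]
finger_gap: 27.4
```

```bash
python3 -c "
from h import *
go([604.7,-37.2,160],160.5)"
```

```text
shift [ 0.1  1.3 11.4] turn [-0.001 -0.002 -0.003] ft [-0.7  0.8 -0.9] gap 27.4 t 22.4
```

servo_tool --pt "24 0.1 1.3 4 0 0 0" --pt "24 0 0 5 0 0 0" --pt "24 0 0 4 0 0 0" --pt "24 0 0 3 0 0 0" --pt "24 0 0 0 0 0 0"

```text
time: 22.9
tool_pos: [605.0, -37.0, 154.5]
tcp_rot: [-179.9, -0.1, 160.3]
ft_force: [0.3, 0.4, -1.4]
finger_gap: 27.3
```

servo_tool --pt "24 0 0 4 0 0 0" --pt "24 0 0 4 0 0 0" --pt "24 0 0 2 0 0 0" --pt "24 0 0 1.5 0 0 0" --pt "24 0 0 0 0 0 0"

```text
time: 23.4
tool_pos: [605.4, -37.2, 142.5]
tcp_rot: [-179.9, -0.0, 160.3]
ft_force: [0.1, -0.7, 0.1]
finger_gap: 27.2
```

servo_tool --pt "24 0 0 1.5 0 0 0" --pt "24 0 0 1.5 0 0 0"

```text
time: 23.6
tool_pos: [606.1, -37.4, 142.4]
tcp_rot: [-180.0, 0.1, 160.3]
ft_force: [-5.6, 0.0, 10.7]
finger_gap: 27.6
```

servo_tool --pt "24 0 0 -1 0 0 0" --pt "44 0 0 0 0 0 0" --pt "44 0 0 0 0 0 0" --pt "44 0 0 0 0 0 0" --pt "44 0 0 -15 0 0 0" --pt "44 0 0 -35 0 0 0" --pt "44 0 0 -35 0 0 0" --pt "44 0 0 0 0 0 0"

```text
time: 24.4
tool_pos: [605.1, -37.1, 232.5]
tcp_rot: [-179.9, -0.0, 160.3]
ft_force: [0.3, -0.5, 0.9]
finger_gap: 44.0
```

```bash
python3 -c "
from h import *
go([510.3,-54,150],160.5)
a=snapshot('scene')[170:250,250:350];b=snapshot('side')[120:240,280:400]
cv2.imwrite('pics/y3.png',np.hstack([cv2.resize(a,(400,320),interpolation=2),cv2.resize(b,(320,320),interpolation=2)]))"
```

```text
shift [ 83.5 -47.7  82.6] turn [-0.001 -0.001 -0.003] ft [ 0.3 -0.5  0.9] gap 44.0 t 24.4
```

View pics/y3.png

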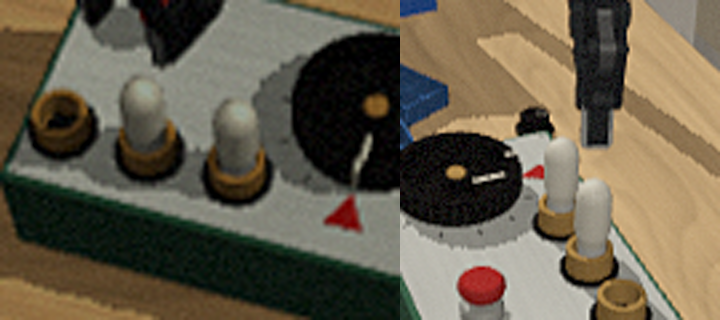

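Both lamps are seated upright and the wheel mark is still on the pointer. Moving over the plunger with the fingers shut.

servo_tool --pt "0 20 -12 0 0 0 0" --pt "0 28 -16 0 0 0 0" --pt "0 25 -14 0 0 0 0" --pt "0 8 -5 0 0 0 0" --pt "0 0 0 20 0 0 0" --pt "0 0 0 25 0 0 0" --pt "0 0 0 12 0 0 0" --pt "0 0 0 0 0 0 0"

```text
time: 25.3
tool_pos: [504.7, -53.5, 163.5]
tcp_rot: [-179.8, -0.9, 160.3]
ft_force: [-0.4, 0.7, -0.1]
finger_gap: -0.0
```

```bash
python3 -c "
from h import *
go([510.3,-54,145],160.5)"
```

```text
shift [-5.8  1.5 18.4] turn [-0.003 -0.015 -0.003] ft [-0.4  0.7 -0.1] gap -0.0 t 25.3
```

servo_tool --pt "0 -5.5 1.5 5 -0.003 -0.015 0" --pt "0 0 0 8 0 0 0" --pt "0 0 0 3 0 0 0" --pt "0 0 0 0 0 0 0"

```text
time: 25.7
tool_pos: [512.4, -54.0, 147.8]
tcp_rot: [180.0, 0.2, 160.3]
ft_force: [0.9, 0.4, 0.1]
finger_gap: -0.0
```

```bash
python3 -c "
from h import *
go([510.3,-54,124],160.5)"
```

```text
shift [ 2.  -0.7 23.8] turn [ 0.     0.003 -0.003] ft [0.9 0.4 0.1] gap -0.0 t 25.7
```

servo_tool --pt "0 1.5 -0.5 8 0 0 0" --pt "0 0 0 6 0 0 0" --pt "0 0 0 4 0 0 0" --pt "0 0 0 2 0 0 0"

```text
time: 26.1
tool_pos: [511.9, -54.2, 128.3]
tcp_rot: [180.0, 0.3, 160.4]
ft_force: [-2.4, 0.5, 5.8]
finger_gap: 0.2
```

servo_tool --pt "0 0 0 2 0 0 0" --pt "0 0 0 2 0 0 0" --pt "0 0 0 2 0 0 0"

```text
time: 26.4
tool_pos: [512.3, -54.2, 125.2]
tcp_rot: [180.0, 0.4, 160.4]
ft_force: [-13.3, 2.5, 26.6]
finger_gap: 0.2
```

servo_tool --pt "0 0 0 0.5 0 0 0" --pt "0 0 0 0.5 0 0 0" --pt "0 0 0 0.5 0 0 0"

```text
time: 26.7
tool_pos: [512.2, -54.2, 126.2]
tcp_rot: [180.0, 0.4, 160.4]
ft_force: [-2.8, -0.3, 5.8]
finger_gap: 0.0
```

servo_tool --pt "0 0 0 2 0 0 0" --pt "0 0 0 1.7 0 0 0" --pt "0 0 0 1.5 0 0 0" --pt "0 0 0 1.5 0 0 0"

```text
time: 27.1
tool_pos: [512.4, -54.2, 125.4]
tcp_rot: [180.0, 0.4, 160.4]
ft_force: [-7.9, 1.5, 13.7]
finger_gap: -0.1
```

Held at the stop with 14 N, so I continue at the same rate.

servo_tool --pt "0 0 0 1.6 0 0 0" --pt "0 0 0 1.6 0 0 0" --pt "0 0 0 1.6 0 0 0" --pt "0 0 0 1.6 0 0 0" --pt "0 0 0 1.6 0 0 0" --pt "0 0 0 1.6 0 0 0"

```text
time: 27.7
tool_pos: [512.4, -54.2, 125.4]
tcp_rot: [-180.0, 0.4, 160.4]
ft_force: [-8.5, 1.3, 15.9]
finger_gap: -0.0
```

servo_tool --pt "0 0 0 1.6 0 0 0" --pt "0 0 0 1.6 0 0 0" --pt "0 0 0 1.6 0 0 0" --pt "0 0 0 1.6 0 0 0" --pt "0 0 0 1.6 0 0 0" --pt "0 0 0 1.6 0 0 0"

```text
time: 28.3
tool_pos: [512.4, -54.2, 125.4]
tcp_rot: [-180.0, 0.5, 160.5]
ft_force: [-8.9, 2.3, 16.0]
finger_gap: 0.0
```

The plunger was held for about 1.5 s at 16 N, well above the 7 N spring. Releasing, then collecting lamp B.

servo_tool --pt "0 0 0 -15 0 0 0" --pt "0 0 0 -35 0 0 0" --pt "44 0 0 -45 0 0 0" --pt "44 -15 8 -15 0 0 0" --pt "44 -30 17 0 0 0 0" --pt "44 -25 14 0 0 0 0" --pt "44 -10 5 0 0 0 0" --pt "44 0 0 0 0 0 0"

```text
time: 29.1
tool_pos: [605.2, -38.9, 240.9]
tcp_rot: [-180.0, 0.7, 160.4]
ft_force: [-0.1, -0.3, -0.2]
finger_gap: 43.9
```

```bash
python3 -c "
from h import *
go([605.5,-37.2,142.5],160.5)"
```

```text
shift [ 1.4  1.8 98.4] turn [-0.     0.012 -0.002] ft [-0.1 -0.3 -0.2] gap 43.9 t 29.1
```

servo_tool --pt "44 0.3 1.5 0 0 0.012 -0.001" --pt "44 0 0 15 0 0 0" --pt "44 0 0 15 0 0 0" --pt "44 0 0 0 0 0 0" --pt "44 0 0 0 0 0 0"

```text
time: 29.6
tool_pos: [602.2, -37.6, 205.9]
tcp_rot: [-179.9, -0.3, 160.4]
ft_force: [-0.4, 0.4, -0.1]
finger_gap: 44.2
```

```bash
python3 -c "
from h import *
go([605.5,-37.2,142.5],160.5)"
```

```text
shift [-3.3  1.6 63.4] turn [-0.001 -0.006 -0.001] ft [-0.4  0.4 -0.1] gap 44.2 t 29.6
```

servo_tool --pt "44 -2.8 1.3 0 0 -0.005 0" --pt "44 0 0 0 0 0 0" --pt "44 0 0 20 0 0 0" --pt "44 0 0 20 0 0 0" --pt "44 0 0 12 0 0 0" --pt "44 0 0 0 0 0 0"

```text
time: 30.2
tool_pos: [607.2, -37.7, 155.6]
tcp_rot: [-180.0, 0.3, 160.4]
ft_force: [-0.5, 0.8, -0.5]
finger_gap: 44.0
```

```bash
python3 -c "
from h import *
go([605.5,-37.2,142.5],160.5)"
```

```text
shift [ 1.8 -0.  13.1] turn [-0.     0.005 -0.001] ft [-0.5  0.8 -0.5] gap 44.0 t 30.2
```

servo_tool --pt "44 1.6 0 6 0 0.005 0" --pt "44 0 0 6 0 0 0" --pt "44 0 0 0 0 0 0" --pt "24 0 0 0 0 0 0" --pt "24 0 0 0 0 0 0" --pt "24 0 0 0 0 0 0" --pt "24 0 0 0 0 0 0" --force 25

```text
time: 30.9
tool_pos: [607.2, -37.4, 146.2]
tcp_rot: [180.0, 0.2, 160.4]
ft_force: [-0.2, 0.4, -0.3]
finger_gap: 27.5
```

servo_tool --pt "24 0 0 -10 0 0 0" --pt "24 0 0 -20 0 0 0" --pt "24 0 0 -40 0 0 0" --pt "24 0 0 -30 0 0 0" --pt "24 0 0 -5 0 0 0" --pt "24 0 0 0 0 0 0"

```text
time: 31.5
tool_pos: [606.6, -37.3, 257.5]
tcp_rot: [180.0, 0.3, 160.4]
ft_force: [-0.7, 0.9, -0.4]
finger_gap: 27.1
```

```bash
python3 -c "
from h import *
go([440,190,250],160.5)
i=snapshot('side'); cv2.imwrite('pics/s9.png',i);j=snapshot('scene');cv2.imwrite('pics/sc9.png',j)
T=tool();np.save('T9',T);w=snapshot('wrist')
cv2.imwrite('pics/z.png',np.hstack([cv2.resize(w[0:300,240:640],(533,400)),cv2.resize(j[180:270,380:440],(267,400),interpolation=2)]))"
```

```text
shift [233.1 158.3   6.5] turn [ 0.001  0.005 -0.001] ft [-0.7  0.9 -0.4] gap 27.1 t 31.5
```

View pics/z.png

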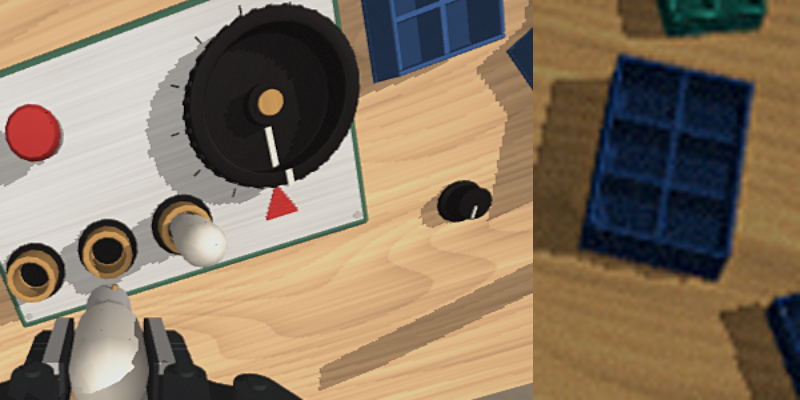

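The right half of z.png shows the tray with rear top corners at (617,57) and (752,84), and front bottom corners at (718,281) and (582,249). I'll check whether it has moved.

Run:
```python
from h import *
f=lambda x,y,z:onz('scene',(380+(x-533)/4.45,180+y/4.444),z)
P=[f(617,57,34),f(752,84,34),f(718,281,0),f(582,249,0)];print(np.round(P),fit([(-65,-44),(-65,44),(65,44),(65,-44)],P))
W=lambda x,y,z:onz('wrist',(240+x*.75,y*.75),z,np.load('T9.npy'))
print('wrist front corners',W(378,82,34),W(504,37,34))
a=cv2.imread('pics/scene0.png')[180:245,385:435].astype(int);b=cv2.imread('pics/sc9.png')[180:245,385:435].astype(int);print('diff',np.abs(a-b).mean())
```

```text
[[438. 243.  34.]
 [436. 330.  34.]
 [562. 332.   0.]
 [563. 247.   0.]] (array([499.8, 287.8]), np.float64(1.24), np.float64(1.7))
wrist front corners [560.87383726 223.56280925  34.        ] [561.614755   327.16143841  34.        ]
diff 4.418666666666667
```

servo_tool --pt "24 24 26 0 0 0 0" --pt "24 28 30 0 0 0 0" --pt "24 28 30 0 0 0 0" --pt "24 28 30 0 0 0 0" --pt "24 28 30 0 0 0 0" --pt "24 28 30 0 0 0 0" --pt "24 28 30 0 0 0 0" --pt "24 24 27 0 0 0 0" --pt "24 15 16 0 0 0 0" --pt "24 0 0 0 0 0 0"

```text
time: 32.65
tool_pos: [457.2, 283.1, 234.0]
tcp_rot: [-179.1, -1.5, 160.2]
ft_force: [0.5, -0.7, -1.1]
finger_gap: 27.5
```

```bash
python3 -c "
from h import *
go([457.5,307.5,130],160.5)"
```

```text
shift [  5.3  24.8 103.8] turn [-0.016 -0.026 -0.005] ft [ 0.5 -0.7 -1.1] gap 27.5 t 32.65
```

servo_tool --pt "24 6 20 0 -0.016 -0.026 -0.005" --pt "24 0 0 0 0 0 0" --pt "24 0 0 30 0 0 0" --pt "24 0 0 30 0 0 0" --pt "24 0 0 20 0 0 0" --pt "24 0 0 0 0 0 0"

```text
time: 33.25
tool_pos: [456.3, 298.4, 144.4]
tcp_rot: [-179.4, -0.3, 160.5]
ft_force: [-0.4, -0.2, -1.1]
finger_gap: 27.3
```

```bash
python3 -c "
from h import *
go([457.5,307.5,46],160.5)
T=tool();np.save('T10',T);w=snapshot('wrist');j=snapshot('scene')
b=cv2.imread('pics/sc9.png')
cv2.imwrite('pics/z2.png',np.hstack([cv2.resize(w[60:400,120:520],(470,400)),cv2.resize(j[180:270,380:450],(311,400),interpolation=2)]))"
```

```text
shift [ 1.4  9.9 98.3] turn [-0.01  -0.005 -0.   ] ft [-0.4 -0.2 -1.1] gap 27.3 t 33.25
```

View pics/z2.png

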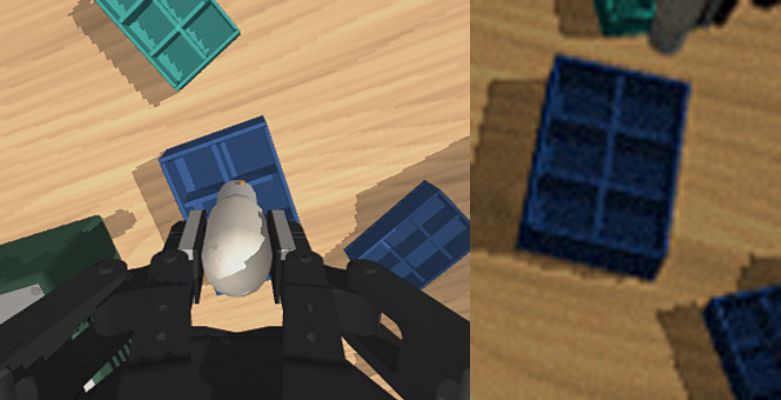

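Run:
```python
from h import *
T=np.load('T10.npy');W=lambda x,y,z:onz('wrist',(120+x/1.175,60+y/1.176),z,T)[:2]
P=[W(163,160,34),W(267,127,34)];print(P)
# near corners -> local (-65,-44),(-65,44)
print(fit([(-65,-44),(-65,44)],P))
```

```text
[array([434.43928713, 245.14380706]), array([436.77635243, 328.18495504])]
(array([500.6, 284.8]), np.float64(-1.61), np.float64(1.74))
```

servo_tool --pt "24 1 8.5 0 -0.01 -0.005 0" --pt "24 0 0 0 0 0 0" --pt "24 0 0 15 0 0 0" --pt "24 0 0 15 0 0 0" --pt "24 0 0 0 0 0 0"

```text
time: 33.85
tool_pos: [463.7, 309.7, 120.8]
tcp_rot: [179.4, 0.5, 160.4]
ft_force: [-0.7, -0.1, -0.7]
finger_gap: 27.6
```

```bash
python3 -c "
from h import *
go([457.8,307,46],160.5)"
```

```text
shift [ 5.4 -5.3 74.7] turn [ 0.01   0.009 -0.001] ft [-0.7 -0.1 -0.7] gap 27.6 t 33.85
```

servo_tool --pt "24 4 -4 0 0.006 0.006 0" --pt "24 0 0 0 0 0 0" --pt "24 0 0 15 0 0 0" --pt "24 0 0 15 0 0 0" --pt "24 0 0 0 0 0 0"

```text
time: 34.35
tool_pos: [457.7, 306.9, 87.7]
tcp_rot: [179.8, 0.1, 160.5]
ft_force: [0.6, 0.1, -0.7]
finger_gap: 27.3
```

```bash
python3 -c "
from h import *
go([457.8,307,46],160.5)"
```

```text
shift [ 0.1 -0.  41.7] turn [ 0.003  0.002 -0.001] ft [ 0.6  0.1 -0.7] gap 27.3 t 34.35
```

servo_tool --pt "24 0 0 12 0 0 0" --pt "24 0 0 14 0 0 0" --pt "24 0 0 8 0 0 0" --pt "24 0 0 2 0 0 0" --pt "24 0 0 0 0 0 0"

```text
time: 34.85
tool_pos: [457.0, 306.5, 46.9]
tcp_rot: [179.9, 0.0, 160.4]
ft_force: [-0.4, -0.3, -0.2]
finger_gap: 27.2
```

servo_tool --pt "24 0 0 1.5 0 0 0" --pt "24 0 0 1.2 0 0 0" --pt "24 0 0 1.2 0 0 0"

```text
time: 35.15
tool_pos: [457.9, 306.8, 45.4]
tcp_rot: [179.9, 0.1, 160.5]
ft_force: [-4.7, -3.2, 9.9]
finger_gap: 27.3
```

servo_tool --pt "24 0 0 -0.8 0 0 0" --pt "44 0 0 0 0 0 0" --pt "44 0 0 0 0 0 0" --pt "44 0 0 0 0 0 0" --pt "44 0 0 -15 0 0 0" --pt "44 0 0 -40 0 0 0" --pt "44 0 0 -45 0 0 0" --pt "44 0 0 -45 0 0 0" --pt "44 0 0 -30 0 0 0" --pt "44 0 0 0 0 0 0"

```text
time: 36.15
tool_pos: [457.0, 306.3, 233.6]
tcp_rot: [179.8, 0.2, 160.5]
ft_force: [-0.3, 0.8, 0.7]
finger_gap: 44.1
```

```bash
python3 -c "
from h import *
go([606.3,22.6,230],160.5)
cv2.imwrite('pics/k1.png',snapshot('scene')[180:270,380:450])"
```

```text
shift [-235.6 -217.4    3.6] turn [ 0.004  0.003 -0.001] ft [-0.3  0.8  0.7] gap 44.1 t 36.15
```

servo_tool --pt "44 -24 -22 0 0 0 0" --pt "44 -30 -28 0 0 0 0" --pt "44 -30 -28 0 0 0 0" --pt "44 -30 -28 0 0 0 0" --pt "44 -30 -28 0 0 0 0" --pt "44 -30 -28 0 0 0 0" --pt "44 -25 -22 0 0 0 0" --pt "44 -15 -14 0 0 0 0" --pt "44 -5 -5 0 0 0 0" --pt "44 0 0 0 0 0 0"

```text
time: 37.2
tool_pos: [592.6, 31.8, 219.9]
tcp_rot: [-179.8, -0.8, 160.6]
ft_force: [-0.3, 0.3, 0.2]
finger_gap: 43.9
```

```bash
python3 -c "
from h import *
T=tool();print(T[:3,:3].round(3)[:, :2].T@0*0 if 0 else '');go([606.3,22.6,T[2,3]],160.5)"
```

```text
shift [-15.9  -4.1  -0.2] turn [-0.004 -0.015  0.003] ft [-0.3  0.3  0.2] gap 43.9 t 37.2
```

servo_tool --pt "44 -14 -3.8 -5 -0.003 -0.012 0.002" --pt "44 0 0 0 0 0 0" --pt "44 0 0 0 0 0 0"

```text
time: 37.5
tool_pos: [604.3, 25.7, 224.1]
tcp_rot: [-180.0, -0.2, 160.7]
ft_force: [0.1, -0.0, -0.1]
finger_gap: 44.0
```

```bash
python3 -c "
from h import *
T=tool();go([606.3,22.6,T[2,3]],160.5);print(T[:3,3])"
```

```text
shift [-3.  -2.3 -0. ] turn [-0.001 -0.004  0.003] ft [ 0.1 -0.  -0.1] gap 44.0 t 37.5
[604.25083008  25.72879446 224.08839301]
```

servo_tool --pt "44 -2.5 -2 0 0 -0.003 0.002" --pt "44 0 0 12 0 0 0" --pt "44 0 0 15 0 0 0" --pt "44 0 0 5 0 0 0" --pt "44 0 0 0 0 0 0"

```text
time: 38.0
tool_pos: [605.2, 25.1, 188.9]
tcp_rot: [-180.0, -0.1, 160.7]
ft_force: [0.2, 0.4, -0.4]
finger_gap: 43.7
```

```bash
python3 -c "
from h import *
go([606.3,22.6,146],160.5)"
```

```text
shift [-1.9 -2.  42.9] turn [-0.    -0.001  0.004] ft [ 0.2  0.4 -0.4] gap 43.7 t 38.0
```

servo_tool --pt "44 -1.5 -2 2 0 0 0.003" --pt "44 0 0 15 0 0 0" --pt "44 0 0 15 0 0 0" --pt "44 0 0 6 0 0 0" --pt "44 0 0 0 0 0 0"

```text
time: 38.5
tool_pos: [605.3, 22.4, 146.5]
tcp_rot: [-180.0, -0.2, 160.5]
ft_force: [0.7, 0.6, -0.9]
finger_gap: 44.1
```

```bash
python3 -c "
from h import *
go([606.3,22.6,146],160.5)"
```

```text
shift [-0.9  0.5  0.5] turn [-0.001 -0.003  0.   ] ft [ 0.7  0.6 -0.9] gap 44.1 t 38.5
```

servo_tool --pt "44 -0.8 0.5 0 0 0 0" --pt "24 0 0 0 0 0 0" --pt "24 0 0 0 0 0 0" --pt "24 0 0 0 0 0 0" --pt "24 0 0 0 0 0 0" --pt "24 0 0 0 0 0 0" --force 25

```text
time: 39.1
tool_pos: [607.2, 22.6, 147.9]
tcp_rot: [-180.0, -0.0, 160.5]
ft_force: [0.4, -0.2, -0.7]
finger_gap: 27.1
```

servo_tool --pt "24 0 0 -10 0 0 0" --pt "24 0 0 -20 0 0 0" --pt "24 0 0 -40 0 0 0" --pt "24 0 0 -15 0 0 0" --pt "24 0 0 0 0 0 0"

```text
time: 39.6
tool_pos: [606.6, 22.7, 237.4]
tcp_rot: [-180.0, -0.1, 160.5]
ft_force: [0.5, 0.2, -1.9]
finger_gap: 27.4
```

Run:
```python
from h import *
j=snapshot('scene');cv2.imwrite('pics/sc11.png',j);b=cv2.imread('pics/sc9.png')
# blue-tray shift estimate between frames
m=lambda i:((i[...,0].astype(int)-i[...,2]>25)&(i[...,1].astype(int)-i[...,2]<25)).astype(np.uint8)[170:250,380:440]
for i in(cv2.imread('pics/scene0.png'),b,j):
    y,x=np.nonzero(m(i));print(len(x),x.mean().round(1),y.mean().round(1),x.min(),x.max(),y.min(),y.max())
go([541.5,265,230],160.5)
```

```text
955 30.3 47.7 11 59 23 79
1014 30.2 47.8 11 59 23 79
934 29.6 49.1 11 59 23 79
shift [142.2 206.7   6.9] turn [-0.001 -0.002  0.   ] ft [0.3 0.4 0.6] gap 27.3 t 39.65
```

servo_tool --pt "24 18 26 0 0 0 0" --pt "24 24 35 0 0 0 0" --pt "24 24 35 0 0 0 0" --pt "24 24 35 0 0 0 0" --pt "24 22 32 0 0 0 0" --pt "24 14 20 0 0 0 0" --pt "24 6 9 0 0 0 0" --pt "24 0 0 0 0 0 0" --pt "24 0 0 0 0 0 0"

```text
time: 40.55
tool_pos: [539.7, 252.1, 222.7]
tcp_rot: [-179.4, -0.8, 160.3]
ft_force: [0.9, -0.2, -0.3]
finger_gap: 27.6
```

```bash
python3 -c "
from h import *
go([542,265,tool()[2,3]],160.5);print(sense()['tool_pos'])"
```

```text
shift [ 2.2 12.9 -0.1] turn [-0.011 -0.015 -0.003] ft [ 0.9 -0.2 -0.3] gap 27.6 t 40.55
[539.74351336 252.06825181 222.69896224]
```

servo_tool --pt "24 2 10 0 -0.008 -0.012 -0.002" --pt "24 0 0 20 0 0 0" --pt "24 0 0 30 0 0 0" --pt "24 0 0 25 0 0 0" --pt "24 0 0 10 0 0 0" --pt "24 0 0 0 0 0 0"

```text
time: 41.15
tool_pos: [545.9, 258.0, 136.5]
tcp_rot: [179.9, 0.2, 159.9]
ft_force: [-0.5, 0.5, 0.7]
finger_gap: 27.2
```

```bash
python3 -c "
from h import *
go([542,265,tool()[2,3]],160.5);print(sense()['tool_pos'])"
```

```text
shift [ 6.1  5.3 -0. ] turn [ 0.001  0.004 -0.01 ] ft [-0.5  0.5  0.7] gap 27.2 t 41.15
[545.90930396 257.95142251 136.46830516]
```

servo_tool --pt "24 5 4.5 0 0 0.003 -0.006" --pt "24 0 0 10 0 0 0" --pt "24 0 0 15 0 0 0" --pt "24 0 0 5 0 0 0" --pt "24 0 0 0 0 0 0"

```text
time: 41.65
tool_pos: [545.4, 265.0, 108.4]
tcp_rot: [179.7, 0.3, 160.3]
ft_force: [-0.3, -0.9, -0.7]
finger_gap: 27.2
```

```bash
python3 -c "
from h import *
go([542,265,47],160.5)
j=snapshot('scene')
m=lambda i:((i[...,0].astype(int)-i[...,2]>25)&(i[...,1].astype(int)-i[...,2]<25)).astype(np.uint8)[170:250,380:440]
y,x=np.nonzero(m(j));print(len(x),x.mean().round(1),y.mean().round(1),x.min(),x.max(),y.min(),y.max())"
```

```text
shift [ 3.6 -1.5 61.4] turn [ 0.005  0.006 -0.004] ft [-0.3 -0.9 -0.7] gap 27.2 t 41.65
541 29.9 56.2 11 59 23 79
```

servo_tool --pt "24 3 -1.2 5 0.003 0.004 -0.003" --pt "24 0 0 18 0 0 0" --pt "24 0 0 15 0 0 0" --pt "24 0 0 8 0 0 0" --pt "24 0 0 0 0 0 0"

```text
time: 42.2
tool_pos: [542.7, 265.3, 61.6]
tcp_rot: [179.8, 0.2, 160.5]
ft_force: [0.1, -1.7, -0.8]
finger_gap: 27.6
```

servo_tool --pt "24 0 0 7 0 0 0" --pt "24 0 0 5 0 0 0" --pt "24 0 0 2 0 0 0" --pt "24 0 0 1.5 0 0 0"

```text
time: 42.6
tool_pos: [543.6, 265.7, 46.2]
tcp_rot: [179.7, 0.2, 160.5]
ft_force: [-1.0, -1.7, 11.5]
finger_gap: 27.2
```

Touching the floor with 11 N. Release and back off.

servo_tool --pt "24 0 0 -0.8 0 0 0" --pt "44 0 0 0 0 0 0" --pt "44 0 0 0 0 0 0" --pt "44 0 0 0 0 0 0" --pt "44 0 0 -15 0 0 0" --pt "44 0 0 -40 0 0 0" --pt "44 0 0 -45 0 0 0" --pt "44 0 0 -45 0 0 0" --pt "44 0 0 -40 0 0 0" --pt "44 40 0 -10 0 0 0"

```text
time: 43.6
tool_pos: [505.1, 276.5, 252.7]
tcp_rot: [179.8, 0.2, 160.3]
ft_force: [0.0, 0.7, 0.6]
finger_gap: 43.8
```

servo_tool --pt "44 40 0 0 0 0 0" --pt "44 40 0 0 0 0 0" --pt "44 20 0 0 0 0 0" --pt "44 0 0 0 0 0 0" --pt "44 0 0 0 0 0 0"

```text
time: 44.1
tool_pos: [407.5, 313.6, 264.8]
tcp_rot: [179.1, 0.8, 160.4]
ft_force: [-0.1, -0.0, 0.3]
finger_gap: 44.1
```

```bash
python3 -c "
from h import *
a=snapshot('scene');b=snapshot('side');w=snapshot('wrist');go([0,0,0],160.5);cv2.imwrite('pics/fw.png',w)
cv2.imwrite('pics/f.png',np.vstack([np.hstack([cv2.resize(a[160:260,250:450],(400,200),interpolation=2),cv2.resize(b[130:280,230:430],(400,300),interpolation=2)[:200]]),np.hstack([cv2.resize(a[120:200,180:310],(400,246),interpolation=2),cv2.resize(w,(400,246),interpolation=3)])]))"
```

```text
shift [ 281.9 -436.4  253.7] turn [ 0.015  0.012 -0.004] ft [-0.   0.3 -0.5] gap 43.8 t 44.25
```

View pics/f.png

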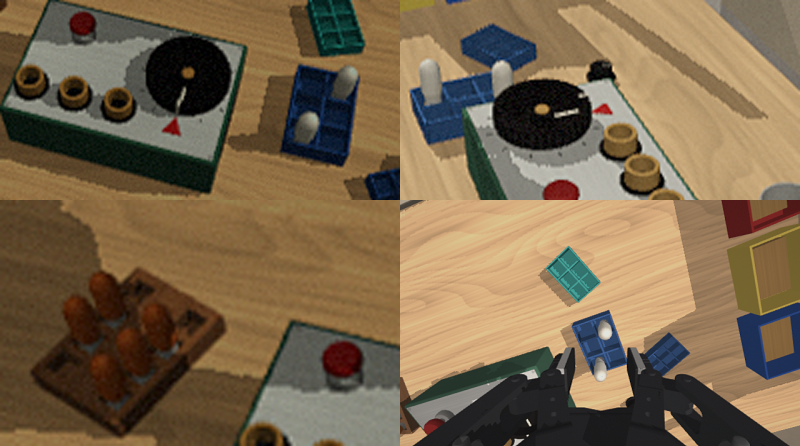

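Both frosted lamps stand in the tray at (345,80) and (307,127). The sockets are empty, the plunger is up, the mark faces the pointer and the five ambers are in the rack.

```bash
python3 -c "
from bench import *
print(hand_in())"
```

```text
the job is handed in; nothing more can be done
None
```

The test is done and handed in at about 44 s of the 210 s limit; the hand-in gave no verdict.

**What I did:**
- **Wheel:** I turned it about 109° clockwise by its rim until the white mark faced the red pointer.
- **Lamps:** only two frosted lamps were in the rack. I stood them in sockets 3 and 2.
- **Plunger:** I pressed it to its stop and then released it. It was held firmly for about 1.2–1.5 s at 14–16 N, against the 7 N spring. Just before that it touched the stop at about 27 N and eased off for roughly 0.3 s.
- **Tray:** both lamps went into opposite corner cells of the larger blue tray.

**What the last checks showed:**
- Both frosted lamps were upright in separate cells, and the tray had not moved.
- The sockets were empty, the plunger was up, and the five amber lamps were in the rack. The gripper was clear of everything.
- My wheel readings disagreed slightly. The mark came out between -0.4° and -2.7° and the pointer between -1.3° and -2.1°, so the wheel is on its mark to about 1.5°. I did not measure the wheel again after that; later pictures showed the mark still facing the pointer.
- I did not check the coin cup, volume knob and gear rack separately at the end. The arm was never sent to them.

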